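Load the drying crate and start the dryer

ROBOT

A 7-joint arm with a two-finger parallel gripper is mounted at the origin on the work surface. World frame = base frame: x ahead of the robot, y to its left, z up, the work surface at z = 0. Lengths are in m, angles in rad, forces in N, time in s.
With the tool pointing down it reaches from about 0.35 to 0.9 m from the base axis. Payload 8.1 kg.
Tool frame: the origin (TCP) lies midway between the tips of the shut fingers; the grasp point (between the pads) lies 19 mm behind it (hold_point_z is the distance from the TCP to the grasp point, in m); z points along the fingers, y is the line along which they close (so a half turn about z gives the same grasp; the last joint's range is limited). The gripper opens to 92 mm and grips with 3 to 60 N. Pads are 19 mm wide; open, the fingers measure 130 mm over their backs; the gripper's body (75 mm by 190 mm) begins 47 mm behind the grasp point.
Start: joints at [1.039, 0.434, 0.025, 1.573, -0.012, 1.134, -0.075], TCP at [0.26, -0.568, 0.227] pointing down, gripper open.
Joint ranges: [-2.62, 2.62], [-0.44, 2.09], [-1.27, 1.32], [0.08, 2.57], [-1.32, 4.46], [0.12, 2], [-2.74, 2.74]. Speed limits (rad/s): [2.22, 2.22, 3.01, 3.01, 3.14, 3.14, 3.14].

INTERFACE

Orientations are given as a rotation vector (axis times angle).
In Python, from workcell import * gives the robot as it stands.
- The arm moves only by the tool move_arm, never from a script. Its argument "moves" is a list of rows, each an object of numbers: "x", "y", "z": the shift along the world's x, y, z in m; "ax", "ay", "az": the turn, a rotation vector about the world's x, y, z in rad; "claw": the finger opening in m, from 0 to 0.0918. A call has 1 to 8 rows; each row is the pose to reach, as a shift and turn from the pose commanded when the call began; what a row does not reach only later rows make up. A row lasts 1/10 s, in which the tool goes at most 50 mm and 8.59 degrees, less where a joint would pass 70% of its speed; a pose out of reach is approached as far as the arm can. A call with a gripper value outside its range is refused whole. The fingers move at their own pace and stop on an object; the grip force is fixed at half the most. Time passes only in rows, so rows that repeat a pose let the fingers close. It gives the time, the measured TCP pose, the force, the opening and the grip force at its end, in the units of the state.
- state(): the state, without advancing time (a new reading comes with each control period).
- capture(name): name is "scene" or "top" or "wrist"; returns the picture (400x640x3 uint8, blue, green, red); there is no depth.
- calibration(name): a dict with "mtx" (3x3 intrinsics, pixels), "camera_from_world" (4x4, takes a point from world to camera coordinates). Camera axes: x right, y down, z forward; pixel columns grow to the right and rows downward; lengths in m; the calibration is good to about 2 mm. A picture is of the moment at which its call begins: read the wrist's pose just before it. calibration takes no time and is no camera call; for the wrist camera it gives the pose at the moment of the call.
- hand_in(): hands the job in; it is judged then, once.
The state is a dict: "t": time; "joint_pos": joint angles; "qvel": joint speeds; "effort": joint torques, N m; "ee_pos": TCP position; "orientation": TCP orientation; "ft_force": force on the tool from outside, world axes, zero at the start; "torque": the same for the moment, N m; "gripper_width": opening from 0.0 (shut) to 1.0 (fully open); "gripper_force": force on a finger pad.
Only numpy, scipy, OpenCV 4.12 (cv2) and the standard library are available. Lean on these libraries where they do the work, as an engineer would, in place of code of your own. Each camera call takes 0.05 s, during which the arm holds its last target. There are 200 camera calls.

TASK

Put every painted wooden house on the table upright into the slatted crate, one to a compartment, then slide the crate up the dryer's ramp, without lifting it into the air, until it drops down flat on the deck behind the orange lip. Once it is home, turn the dial on the blower so that its white pointer stands at the red line, and then press the green start button. Leave the glue, paint jars, pen cup and tape where they are.

Things in the scene. Friction and masses are not known exactly. Their poses are not given: they have to be found in the camera images.
- red_mid (a point): Solid wooden toy house painted red, pitched roof with a white ridge, 44 mm wide (x) by 60 mm long (y, along the ridge) by 64 mm high; side walls upright to 48 mm, roof above; about 70 g. The point is its centre, 32 mm above its underside; z is up, y runs along the ridge. Stands on the table at the start. There may be none of this colour today.
- blue_mid (a point): Solid wooden toy house painted blue, pitched roof with a white ridge, 44 mm wide (x) by 60 mm long (y, along the ridge) by 64 mm high; side walls upright to 48 mm, roof above; about 70 g. The point is its centre, 32 mm above its underside; z is up, y runs along the ridge. Stands on the table at the start. There may be none of this colour today.
- yellow_mid (a point): Solid wooden toy house painted yellow, pitched roof with a white ridge, 44 mm wide (x) by 60 mm long (y, along the ridge) by 64 mm high; side walls upright to 48 mm, roof above; about 70 g. The point is its centre, 32 mm above its underside; z is up, y runs along the ridge. Stands on the table at the start. There may be none of this colour today.
- green_mid (a point): Solid wooden toy house painted green, pitched roof with a white ridge, 44 mm wide (x) by 60 mm long (y, along the ridge) by 64 mm high; side walls upright to 48 mm, roof above; about 70 g. The point is its centre, 32 mm above its underside; z is up, y runs along the ridge. Stands on the table at the start. There may be none of this colour today.
- crate_mid (a point): Shallow open slatted wooden crate, 170 mm (x) by 180 mm (y) by 30 mm high, walls 8 mm, floor 5 mm thick, 300 g, loose on the table at the foot of the dryer's ramp. Low dividers make four compartments. The point is its centre, 15 mm above its underside; +y points towards the ramp.
- crate_cross (a point): Where the crate's two dividers (6 mm thick, tops 16 mm above the crate's underside) cross, in the middle of the crate, at their top. The four compartments are each 74 mm (x) by 79 mm (y), centred at x = +-40 mm, y = +-42.5 mm from here.
- dryer: Low white warm-air dryer, fixed to the table. Its origin lies at table level under the middle of the deck-side face of the orange lip; +y points up the ramp, z up. From the table up: ramp, lip, deck, blower box.
- ramp_foot (a point): Middle of the foot of the aluminium ramp, at table level, y = -142 mm of the dryer. The ramp, 182 mm wide, rises from here to 28 mm at y = -12 mm. Side walls at x = +-91 mm, 44 mm high, run from here to the blower; guides 30 mm high flare from here out to x = +-124 mm at y = -236 mm; both are slippery and centre the crate.
- lip (a point): Middle of the deck-side top edge of the orange lip (y = 0 of the dryer), 28 mm above the table; the lip's flat top reaches from y = -12 to 0 mm. A crate behind it cannot slide back.
- deck (a point): Middle of the level steel deck behind the lip, 20 mm above the table (8 mm below the lip). The deck runs from y = 0 to the blower's face at y = 192 mm of the dryer, which leaves the crate 12 mm of play. The white blower box behind it is 202 mm wide and 110 mm high and ends at y = 330 mm; the dial is on its top.
- dial (a joint): Black dial on top of the blower box, upright axis at x = 0, y = 262 mm of the dryer. Angle in rad, growing clockwise seen from above, 0 to 2.7; it stays where it is left (friction 0.05 N m). At 0 its white pointer points to the dryer's -x; the red line on the grey plate is at 2.0 (white ticks at 0, 0.5, 1.0, 1.5, 2.5).
- dial_grip (a point): The dial's grip bar: 52 mm long, 16 mm wide, 30 mm high, from 122 to 152 mm above the table, standing on a 60 mm disc. The point is on the axis, 138 mm above the table. Its x axis runs along the bar and turns with it; the white pointer is the bar's -x end.
- start (a joint): Green spring push button, 26 mm across, on top of the blower box at x = -76 mm, y = 225 mm of the dryer. Travel 0 (out) to 0.006 m (fully down), about 5 N; it counts as pressed beyond 0.004 m and springs back.
- start_top (a point): Middle of the top face of the green start button; it is pressed straight down.
- glue_mid (a point): White glue bottle, 48 mm across, 100 mm high, loose on the table beyond the dryer; its centre. Leave it alone.
- paint_a_mid (a point): Paint jar with a blue cap, 52 mm across, 62 mm high, loose on the table; its centre. Leave it alone.
- paint_b_mid (a point): Paint jar with a red cap, 52 mm across, 62 mm high, loose on the table; its centre. Leave it alone.
- pen_cup_mid (a point): Black pen cup, 82 mm across, 105 mm high, with pens standing out to 165 mm, loose on the table beyond the dryer; its centre, 52 mm up. Leave it alone.
- tape_mid (a point): Yellow roll of tape, 90 mm across, 24 mm high, lying beyond the dryer; its centre. Leave it alone.
Mind the look-alikes: they are no part of the job. Leave any purple look-alike of the part that bears blue_mid alone.

How it is judged:
On the way, in this order (a step that is already met when the one before it is completed fails the run):
1. every house stands upright on the crate's floor in a compartment of its own, let go (x of red_mid in the frame of crate_mid between -0.068 and 0.068 m and y of red_mid in the frame of crate_mid between -0.068 and 0.068 m and z of red_mid in the frame of crate_mid between 0.015 and 0.029 m and angle between each of red_mid, blue_mid, yellow_mid, green_mid's own z axis and vertical below 0.35 rad and x of blue_mid in the frame of crate_mid between -0.068 and 0.068 m and y of blue_mid in the frame of crate_mid between -0.068 and 0.068 m and z of blue_mid in the frame of crate_mid between 0.015 and 0.029 m and x of yellow_mid in the frame of crate_mid between -0.068 and 0.068 m and y of yellow_mid in the frame of crate_mid between -0.068 and 0.068 m and z of yellow_mid in the frame of crate_mid between 0.015 and 0.029 m and x of green_mid in the frame of crate_mid between -0.068 and 0.068 m and y of green_mid in the frame of crate_mid between -0.068 and 0.068 m and z of green_mid in the frame of crate_mid between 0.015 and 0.029 m and contact force between the fingers and house_red below 0.1 N and contact force between the fingers and house_blue below 0.1 N and contact force between the fingers and house_yellow below 0.1 N and contact force between the fingers and house_green below 0.1 N), for 0.3 s.
2. the crate is sliding on the ramp, tilted with it and resting on it (angle between crate_mid's own z axis and vertical above 0.1 rad and contact force between crate and dryer above 0.3 N), for 0.2 s.
3. the crate lies flat on the deck behind the lip (y of crate_mid in the frame of dryer between 0.083 and 0.11 m and z of crate_mid in the frame of dryer below 0.0395 m and x of crate_mid in the frame of dryer between -0.02 and 0.02 m and angle between crate_mid's own z axis and vertical below 0.05 rad), for 0.3 s.
4. the dial's pointer stands at the red line (value of joint dial between 1.88 and 2.12 rad), for 0.3 s.
5. the green start button is pressed down (value of joint start above 0.004 m), for 0.05 s.
At the end, for the whole second after the job is handed in: Every house present stands upright (within 0.35 rad) on the floor of a compartment of the crate; the crate is flat (within 0.05 rad) on the deck, its rear edge behind the lip, at rest; the dial reads 2.0 within 0.12 rad; the start button is let go (all of step 3 and all of step 4 and x of red_mid in the frame of crate_mid between -0.068 and 0.068 m and y of red_mid in the frame of crate_mid between -0.068 and 0.068 m and z of red_mid in the frame of crate_mid between 0.015 and 0.029 m and angle between each of red_mid, blue_mid, yellow_mid, green_mid's own z axis and vertical below 0.35 rad and x of blue_mid in the frame of crate_mid between -0.068 and 0.068 m and y of blue_mid in the frame of crate_mid between -0.068 and 0.068 m and z of blue_mid in the frame of crate_mid between 0.015 and 0.029 m and x of yellow_mid in the frame of crate_mid between -0.068 and 0.068 m and y of yellow_mid in the frame of crate_mid between -0.068 and 0.068 m and z of yellow_mid in the frame of crate_mid between 0.015 and 0.029 m and x of green_mid in the frame of crate_mid between -0.068 and 0.068 m and y of green_mid in the frame of crate_mid between -0.068 and 0.068 m and z of green_mid in the frame of crate_mid between 0.015 and 0.029 m and linear speed of crate below 0.02 m/s and velocity of joint dial below 0.1 rad/s and value of joint start below 0.002 m); the robot touches nothing.
It fails at once if the crate is lifted into the air (its centre more than 75 mm above the table) (height (world z) of crate_mid above 0.075 m).
It fails at once if the glue, a paint jar, the pen cup or the tape is pushed more than 30 mm from its place (distance of any of glue_mid, paint_a_mid, paint_b_mid, pen_cup_mid, tape_mid from where it was at the start of the episode above 0.03 m).
Of house_red, house_blue, house_yellow, house_green only 3 to 4 are there at a start; the rules pass over those that are not, and their reading is None.
At some moment in a run one of house_red, house_blue, house_yellow, house_green may be knocked a few centimetres aside while the robot is not near it.
Once in a run the grip may slacken for a moment while it holds something.
It also fails if it takes over 210 s, if anything falls off the work surface, if the arm or the gripper's body presses on something with over 40 N, if the wrist force passes 120 N, or if a joint passes its speed limit or range.

## Working session

There is one attempt and no reset: what is moved stays moved. The work goes in short steps, Python scripts to look and compute and a tool call to move; the robot and the scene stay as the last step left them, time stands still between calls to the robot, and variables do not carry over. Pictures are saved under pics/ and viewed, at most 14 in all, crops included, and the job is handed in when it is done.

Besides the shell and the picture viewer there is one more tool, called after "Request:" as name(argument=value, ...), one argument or row to a line, values as JSON. move_arm: Moves the arm, as the interface text tells. Its arguments: {"type":"object","properties":{"moves":{"type":"array","items":{"type":"object","properties":{"x":{"type":"number"},"y":{"type":"number"},"z":{"type":"number"},"ax":{"type":"number"},"ay":{"type":"number"},"az":{"type":"number"},"claw":{"type":"number"}}}}},"required":["moves"]}

```bash
mkdir -p pics; cat > h.py <<'E'
from workcell import *
import numpy as np, cv2
def px2w(name,u,v,z,cal=None):
    c=cal or calibration(name); K=np.array(c["mtx"]); T=np.array(c["camera_from_world"])
    R,t=T[:3,:3],T[:3,3]; o=-R.T@t; d=R.T@np.linalg.solve(K,[u,v,1.])
    return o+d*(z-o[2])/d[2]
def w2px(name,p,cal=None):
    c=cal or calibration(name); K=np.array(c["mtx"]); T=np.array(c["camera_from_world"])
    q=K@(T[:3,:3]@np.array(p)+T[:3,3]); return q[:2]/q[2]
E
python3 - <<'E'
from h import *
s=state(); print({k:np.round(v,3) for k,v in s.items()})
for n in ("top","scene"):
    im=capture(n); cv2.imwrite(f"pics/{n}0.png",im)
    c=calibration(n); T=np.array(c["camera_from_world"]); print(n,np.round(c["mtx"],1).tolist(),np.round(T,3).tolist(), np.round(-T[:3,:3].T@T[:3,3],3))
E
```

```text
{'t': np.float64(0.0), 'joint_pos': array([ 1.039,  0.435,  0.025,  1.574, -0.012,  1.134, -0.075]), 'qvel': array([-0.001, -0.001, -0.   , -0.   , -0.   ,  0.002,  0.   ]), 'effort': array([ 0.0000e+00, -6.6785e+01,  9.8500e-01, -3.1447e+01, -6.0000e-02,
        4.3000e-02,  0.0000e+00]), 'ee_pos': array([ 0.26 , -0.568,  0.226]), 'orientation': array([-3.068e+00, -6.680e-01,  1.000e-03]), 'ft_force': array([-0.033, -0.817, -0.263]), 'torque': array([ 0.014, -0.023, -0.042]), 'gripper_force': np.float64(0.0), 'gripper_width': np.float64(1.0)}
top [[423.7, 0.0, 323.2], [0.0, 423.7, 200.6], [0.0, 0.0, 1.0]] [[0.013, -1.0, -0.0, -0.046], [-0.998, -0.013, -0.063, 0.572], [0.063, 0.001, -0.998, 1.365], [0.0, 0.0, 0.0, 1.0]] [ 0.485 -0.04   1.398]
scene [[504.6, 0.0, 312.8], [0.0, 504.6, 195.6], [0.0, 0.0, 1.0]] [[-0.483, 0.875, -0.007, 0.32], [0.715, 0.39, -0.581, -0.329], [-0.506, -0.286, -0.814, 1.667], [0.0, 0.0, 0.0, 1.0]] [1.232 0.324 1.168]
```

View pics/top0.png

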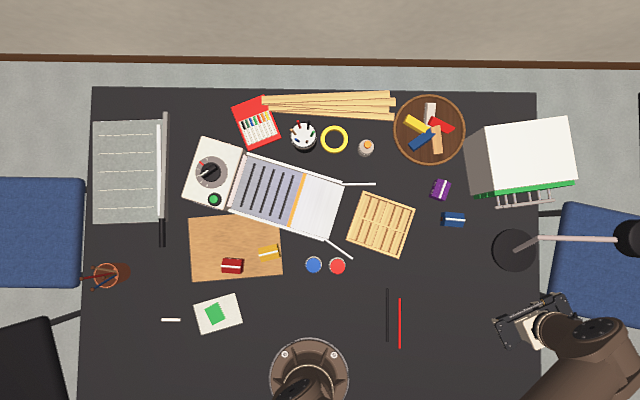

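View pics/scene0.png

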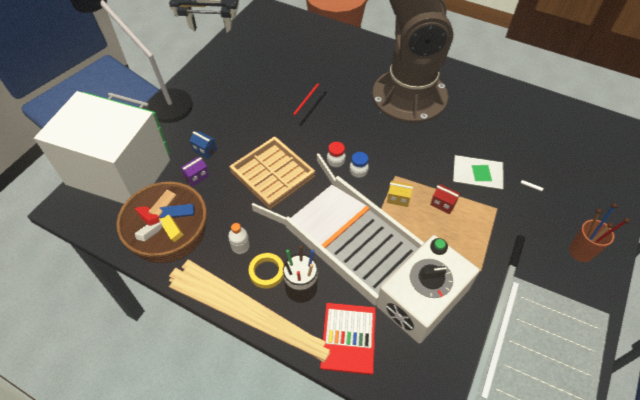

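Houses: red at top (232,265), yellow (268,252), blue (453,219). The one at (440,189) is purple, so it is the look-alike. No green house is visible, and the blocks in the bowl have no house shape. I'll confirm in one enlarged composite.

```bash
python3 - <<'E'
from h import *
im=cv2.imread("pics/top0.png")
def crop(u0,v0,w,h,s): return cv2.resize(im[v0:v0+h,u0:u0+w],None,fx=s,fy=s,interpolation=cv2.INTER_CUBIC)
a=crop(210,235,80,60,5)   #400x300 red/yellow
b=crop(410,170,80,60,5)   #blue/purple
c=crop(340,180,80,60*1,5) #crate upper...
c=cv2.resize(im[180:266,335:425],(400,300),interpolation=cv2.INTER_CUBIC)
d=cv2.resize(im[130:280,180:380],(400,300),interpolation=cv2.INTER_CUBIC)
cv2.imwrite("pics/comp0.png",np.vstack([np.hstack([a,b]),np.hstack([c,d])]))
E
```

```text
(no output)
```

View pics/comp0.png

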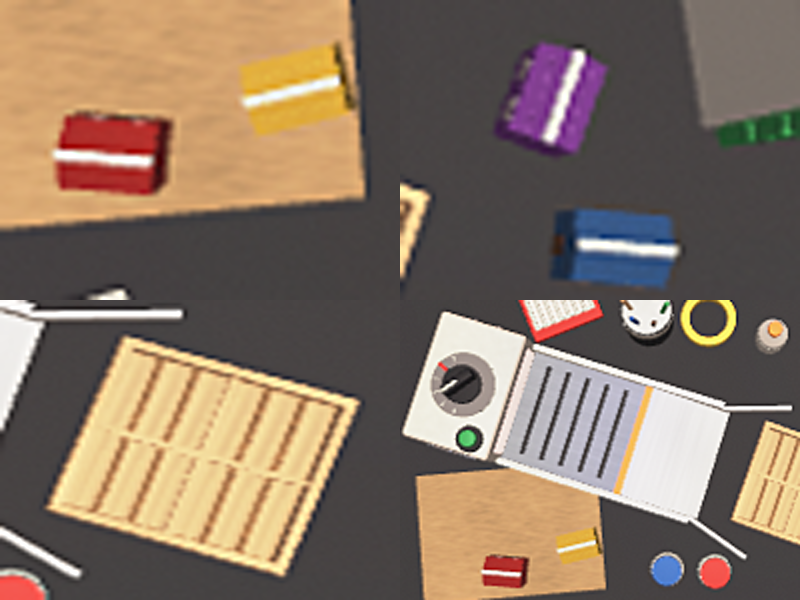

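Crop check: the left house is red, ridge ends at panel (53,157)-(152,160). The second is yellow, ridge (245,103)-(340,85). The right one is blue, ridge (578,245)-(680,250). The one above it is purple, so I leave it. The green by the box is only the box's trim. Next I'll fit the poses.

```bash
cat > fit.py <<'E'
from h import *
from scipy.optimize import least_squares
def fit(name,model,px,cal=None,g=(0.5,0,0)):
    cal=cal or calibration(name); model=np.array(model,float); px=np.array(px,float)
    def pose(q):
        c,s=np.cos(q[2]),np.sin(q[2]); m=model.copy()
        m[:,0]=q[0]+c*model[:,0]-s*model[:,1]; m[:,1]=q[1]+s*model[:,0]+c*model[:,1]; return m
    f=lambda q:np.concatenate([w2px(name,p,cal)-u for p,u in zip(pose(q),px)])
    r=min((least_squares(f,[g[0],g[1],a]) for a in (g[2]-1,g[2],g[2]+1)),key=lambda r:r.cost); 
    return r.x,np.sqrt(np.mean(r.fun**2))
E
python3 - <<'E'
from fit import *
f=lambda pts,u0,v0,sx,sy:[((u+.5)/sx-.5+u0,(v+.5)/sy-.5+v0) for u,v in pts]
P={}
for n,p in dict(red=f([(53,157),(152,160)],210,235,5,5),yellow=f([(245,103),(340,85)],210,235,5,5),blue=f([(178,245),(280,250)],410,170,5,5)).items():
    a,b=[px2w("top",*q,.064) for q in p]; d=a-b
    print(n,np.round((a+b)/2,4),"len",round(np.linalg.norm(d),4),"ridge ang",round(np.degrees(np.arctan2(d[1],d[0])),1))
cr=f([(125,38),(358,100),(285,275),(48,208)],335,180,400/90,300/86)
# image left=+y(ramp), up=+x ; corners: TL=(+x,+y),TR=(+x,-y),BR=(-x,-y),BL=(-x,+y)
print("crate",fit("top",[(.085,.09,.03),(.085,-.09,.03),(-.085,-.09,.03),(-.085,.09,.03)],cr))
dr=f([(248,88),(216,190),(62,83),(68,138),(45,12),(133,50),(95,160),(2,135)],180,130,2,2)
m=[(.091,0,.028),(-.091,0,.028),(0,.262,.14),(-.076,.225,.12),(.101,.33,.11),(.101,.192,.11),(-.101,.192,.11),(-.101,.33,.11)]
q,e=fit("top",m,dr,g=(.5,.2,0)); print("dryer",q,e)
c,s=np.cos(q[2]),np.sin(q[2])
for nm,l in dict(foot=(0,-.142,0),dial=(0,.262,.138),start=(-.076,.225,.12),lip=(0,0,.028)).items():
    w=(q[0]+c*l[0]-s*l[1],q[1]+s*l[0]+c*l[1],l[2]); print(nm,np.round(w,4),w2px("top",w).round(1))
for nm,u,z in (("glue",(366,147),.1),("jarA",(313,265),.062),("jarB",(337,266),.062),("pen",(303,136),.105),("tape",(334,139),.024),("purple",(440,189),.06)): print(nm,px2w("top",*u,z).round(3))
E
```

```text
red [0.3601 0.2493 0.064 ] len 0.0619 ridge ang 89.0
yellow [0.4017 0.1315 0.064 ] len 0.0604 ridge ang 101.4
blue [ 0.5168 -0.4554  0.064 ] len 0.0642 ridge ang 88.0
crate (array([ 0.49847293, -0.22446318, -0.32363828]), np.float64(0.27176378331861645))
dryer [ 0.57143431  0.04807362 -0.29113761] 2.009281467464421
foot [ 0.5307 -0.088   0.    ] [337.9 213.8]
dial [0.6466 0.299  0.138 ] [210.6 171.8]
start [0.5632 0.2854 0.12  ] [215.9 200.1]
lip [0.5714 0.0481 0.028 ] [296.4 200.4]
glue [ 0.735 -0.169  0.1  ]
jarA [ 0.367 -0.01   0.062]
jarB [ 0.365 -0.085  0.062]
pen [0.766 0.026 0.105]
tape [ 0.775 -0.071  0.024]
purple [ 0.612 -0.408  0.06 ]
```

Request:
move_arm(
  moves=[
    {"x": 0.04,"y": 0.04,"z": 0,"az": 0.14},
    {"x": 0.08,"y": 0.07,"z": 0,"az": 0.28},
    {"x": 0.12,"y": 0.1,"z": 0,"az": 0.42},
    {"x": 0.165,"y": 0.113,"z": 0,"az": 0.56},
    {"x": 0.21,"y": 0.113,"z": -0.02,"az": 0.7},
    {"x": 0.257,"y": 0.113,"z": -0.05,"az": 0.84},
    {"x": 0.257,"y": 0.113,"z": -0.08,"az": 0.98},
    {"x": 0.257,"y": 0.113,"z": -0.1,"az": 1.107},
  ],
)

```text
$.moves[0]: bad value
```

Request:
move_arm(
  moves=[
    {"x": 0.04,"y": 0.04,"z": 0.0,"ax": 0.0,"ay": 0.0,"az": 0.14,"claw": 0.0918},
    {"x": 0.08,"y": 0.07,"z": 0.0,"ax": 0.0,"ay": 0.0,"az": 0.28,"claw": 0.0918},
    {"x": 0.12,"y": 0.1,"z": 0.0,"ax": 0.0,"ay": 0.0,"az": 0.42,"claw": 0.0918},
    {"x": 0.165,"y": 0.113,"z": 0.0,"ax": 0.0,"ay": 0.0,"az": 0.56,"claw": 0.0918},
    {"x": 0.21,"y": 0.113,"z": -0.02,"ax": 0.0,"ay": 0.0,"az": 0.7,"claw": 0.0918},
    {"x": 0.257,"y": 0.113,"z": -0.05,"ax": 0.0,"ay": 0.0,"az": 0.84,"claw": 0.0918},
    {"x": 0.257,"y": 0.113,"z": -0.08,"ax": 0.0,"ay": 0.0,"az": 0.98,"claw": 0.0918},
    {"x": 0.257,"y": 0.113,"z": -0.1,"ax": 0.0,"ay": 0.0,"az": 1.107,"claw": 0.0918},
  ],
)

```text
t: 0.9
ee_pos: [0.5181, -0.4532, 0.1231]
orientation: [-2.248, -2.19, -0.001]
ft_force: [-0.8, -0.1, -0.3]
gripper_width: 1.002
gripper_force: 0.0
```

Request:
move_arm(
  moves=[
    {"x": -0.001,"y": -0.002,"z": -0.05,"claw": 0.0918},
    {"x": -0.001,"y": -0.002,"z": -0.08,"claw": 0.0918},
    {"x": -0.001,"y": -0.002,"z": -0.095,"claw": 0.0918},
    {"x": -0.001,"y": -0.002,"z": -0.095,"claw": 0.0918},
    {"x": -0.001,"y": -0.002,"z": -0.095,"claw": 0.01},
    {"x": -0.001,"y": -0.002,"z": -0.095,"claw": 0.01},
    {"x": -0.001,"y": -0.002,"z": -0.095,"claw": 0.01},
    {"x": -0.001,"y": -0.002,"z": -0.095,"claw": 0.01},
  ],
)

```text
$.moves[0]: bad value
```

Request:
move_arm(
  moves=[
    {"x": -0.001,"y": -0.002,"z": -0.05,"ax": 0.0,"ay": 0.0,"az": 0.0,"claw": 0.0918},
    {"x": -0.001,"y": -0.002,"z": -0.08,"ax": 0.0,"ay": 0.0,"az": 0.0,"claw": 0.0918},
    {"x": -0.001,"y": -0.002,"z": -0.095,"ax": 0.0,"ay": 0.0,"az": 0.0,"claw": 0.0918},
    {"x": -0.001,"y": -0.002,"z": -0.095,"ax": 0.0,"ay": 0.0,"az": 0.0,"claw": 0.0918},
    {"x": -0.001,"y": -0.002,"z": -0.095,"ax": 0.0,"ay": 0.0,"az": 0.0,"claw": 0.01},
    {"x": -0.001,"y": -0.002,"z": -0.095,"ax": 0.0,"ay": 0.0,"az": 0.0,"claw": 0.01},
    {"x": -0.001,"y": -0.002,"z": -0.095,"ax": 0.0,"ay": 0.0,"az": 0.0,"claw": 0.01},
    {"x": -0.001,"y": -0.002,"z": -0.095,"ax": 0.0,"ay": 0.0,"az": 0.0,"claw": 0.01},
  ],
)

```text
t: 1.7
ee_pos: [0.5164, -0.4579, 0.0331]
orientation: [2.259, 2.181, 0.0]
ft_force: [-0.3, 0.4, -0.3]
gripper_width: 0.698
gripper_force: 0.0
```

Request:
move_arm(
  moves=[
    {"x": 0.0,"y": 0.002,"z": -0.005,"ax": 0.0,"ay": 0.0,"az": 0.0,"claw": 0.01},
    {"x": 0.0,"y": 0.002,"z": -0.005,"ax": 0.0,"ay": 0.0,"az": 0.0,"claw": 0.01},
    {"x": 0.0,"y": 0.002,"z": -0.005,"ax": 0.0,"ay": 0.0,"az": 0.0,"claw": 0.01},
    {"x": 0.0,"y": 0.002,"z": -0.005,"ax": 0.0,"ay": 0.0,"az": 0.0,"claw": 0.01},
    {"x": 0.0,"y": 0.002,"z": -0.005,"ax": 0.0,"ay": 0.0,"az": 0.0,"claw": 0.01},
    {"x": 0.0,"y": 0.002,"z": -0.005,"ax": 0.0,"ay": 0.0,"az": 0.0,"claw": 0.01},
  ],
)

```text
t: 2.3
ee_pos: [0.5158, -0.4554, 0.0267]
orientation: [-2.26, -2.182, 0.0]
ft_force: [-0.5, -0.4, -1.7]
gripper_width: 0.482
gripper_force: 29.7
```

Request:
move_arm(
  moves=[
    {"x": 0.0,"y": 0.0,"z": 0.04,"ax": 0.0,"ay": 0.0,"az": 0.0,"claw": 0.01},
    {"x": 0.0,"y": 0.04,"z": 0.07,"ax": 0.0,"ay": 0.0,"az": 0.0,"claw": 0.01},
    {"x": 0.01,"y": 0.085,"z": 0.073,"ax": 0.0,"ay": 0.0,"az": -0.1,"claw": 0.01},
    {"x": 0.02,"y": 0.13,"z": 0.073,"ax": 0.0,"ay": 0.0,"az": -0.2,"claw": 0.01},
    {"x": 0.03,"y": 0.175,"z": 0.073,"ax": 0.0,"ay": 0.0,"az": -0.288,"claw": 0.01},
    {"x": 0.034,"y": 0.22,"z": 0.073,"ax": 0.0,"ay": 0.0,"az": -0.288,"claw": 0.01},
    {"x": 0.034,"y": 0.258,"z": 0.06,"ax": 0.0,"ay": 0.0,"az": -0.288,"claw": 0.01},
    {"x": 0.034,"y": 0.258,"z": 0.05,"ax": 0.0,"ay": 0.0,"az": -0.288,"claw": 0.01},
  ],
)

```text
t: 3.1
ee_pos: [0.5508, -0.1898, 0.0768]
orientation: [-2.54, -1.845, -0.004]
ft_force: [0.2, -0.0, -1.1]
gripper_width: 0.477
gripper_force: 29.7
```

Request:
move_arm(
  moves=[
    {"x": 0.0,"y": 0.0,"z": -0.025,"ax": 0.0,"ay": 0.0,"az": 0.0,"claw": 0.01},
    {"x": 0.0,"y": 0.0,"z": -0.035,"ax": 0.0,"ay": 0.0,"az": 0.0,"claw": 0.01},
    {"x": 0.0,"y": 0.0,"z": -0.044,"ax": 0.0,"ay": 0.0,"az": 0.0,"claw": 0.01},
    {"x": 0.0,"y": 0.0,"z": -0.044,"ax": 0.0,"ay": 0.0,"az": 0.0,"claw": 0.01},
  ],
)

```text
t: 3.5
ee_pos: [0.5495, -0.1979, 0.032]
orientation: [-2.55, -1.834, 0.001]
ft_force: [0.9, 0.2, -0.5]
gripper_width: 0.477
gripper_force: 29.7
```

Request:
move_arm(
  moves=[
    {"x": 0.0,"y": 0.0,"z": -0.0005,"ax": 0.0,"ay": 0.0,"az": 0.0,"claw": 0.062},
    {"x": 0.0,"y": 0.0,"z": -0.0005,"ax": 0.0,"ay": 0.0,"az": 0.0,"claw": 0.062},
    {"x": 0.0,"y": 0.0,"z": -0.0005,"ax": 0.0,"ay": 0.0,"az": 0.0,"claw": 0.062},
    {"x": 0.0,"y": 0.0,"z": 0.03,"ax": 0.0,"ay": 0.0,"az": 0.0,"claw": 0.062},
    {"x": 0.0,"y": 0.0,"z": 0.06,"ax": 0.0,"ay": 0.0,"az": 0.0,"claw": 0.09},
    {"x": 0.0,"y": 0.0,"z": 0.1,"ax": 0.0,"ay": 0.0,"az": 0.0,"claw": 0.0918},
    {"x": -0.03,"y": 0.04,"z": 0.127,"ax": 0.0,"ay": 0.0,"az": 0.12,"claw": 0.0918},
    {"x": -0.06,"y": 0.08,"z": 0.127,"ax": 0.0,"ay": 0.0,"az": 0.24,"claw": 0.0918},
  ],
)

```text
t: 4.3
ee_pos: [0.4956, -0.1228, 0.1629]
orientation: [2.305, 2.125, 0.006]
ft_force: [-0.2, 1.3, 0.2]
gripper_width: 0.967
gripper_force: 0.0
```

Request:
move_arm(
  moves=[
    {"x": -0.015,"y": 0.045,"z": 0.0,"ax": 0.0,"ay": 0.0,"az": 0.05,"claw": 0.0918},
    {"x": -0.03,"y": 0.09,"z": 0.0,"ax": 0.0,"ay": 0.0,"az": 0.1,"claw": 0.0918},
    {"x": -0.045,"y": 0.135,"z": 0.0,"ax": 0.0,"ay": 0.0,"az": 0.15,"claw": 0.0918},
    {"x": -0.06,"y": 0.18,"z": 0.0,"ax": 0.0,"ay": 0.0,"az": 0.2,"claw": 0.0918},
    {"x": -0.075,"y": 0.22,"z": 0.0,"ax": 0.0,"ay": 0.0,"az": 0.25,"claw": 0.0918},
    {"x": -0.088,"y": 0.248,"z": 0.0,"ax": 0.0,"ay": 0.0,"az": 0.282,"claw": 0.0918},
    {"x": -0.088,"y": 0.248,"z": -0.03,"ax": 0.0,"ay": 0.0,"az": 0.282,"claw": 0.0918},
    {"x": -0.088,"y": 0.248,"z": -0.03,"ax": 0.0,"ay": 0.0,"az": 0.282,"claw": 0.0918},
  ],
)

```text
t: 5.1
ee_pos: [0.4037, 0.1257, 0.1279]
orientation: [-1.986, -2.432, 0.005]
ft_force: [-1.0, -1.2, 0.7]
gripper_width: 1.0
gripper_force: 0.0
```

```bash
python3 - <<'E'
from h import *
c=calibration("wrist"); im=capture("wrist"); cv2.imwrite("pics/w1.png",im); t=capture("top"); cv2.imwrite("pics/top1.png",t)
print(state()["ee_pos"]); print(w2px("wrist",(.4017,.1315,.064),c).round(0),w2px("wrist",(.3601,.2493,.064),c).round(0))
cv2.imwrite("pics/w1c.png",np.hstack([cv2.resize(im,(480,300)),cv2.resize(t[170:280,200:317],(320,300))]))
np.save("w1cal.npy",c)
E
```

```text
[0.40530502 0.12515394 0.12966923]
[316. 202.] [289.  23.]
```

View pics/w1c.png

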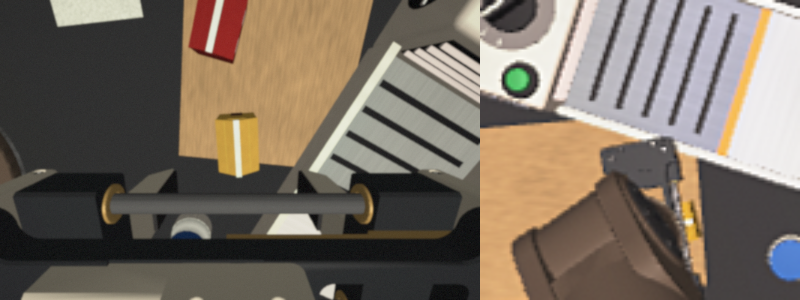

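Wrist view: yellow ridge from about (313,160) to (319,235) in full pixels, red next to it with its ridge at about (305,0)-(277,70). Neither has moved.

```bash
python3 - <<'E'
from h import *
c=np.load("w1cal.npy",allow_pickle=True).item()
a=px2w("wrist",313,160,.064,c);b=px2w("wrist",319,235,.064,c);d=a-b
print((a+b)/2,np.linalg.norm(d),np.degrees(np.arctan2(d[1],d[0])),px2w("wrist",278,70,.064,c)); print(state()["ee_pos"])
E
```

```text
[0.4013857  0.13412044 0.064     ] 0.06005626937963871 105.83160770363666 [0.35747928 0.21912293 0.064     ]
[0.40530502 0.12515394 0.12966923]
```

Request:
move_arm(
  moves=[
    {"x": -0.004,"y": 0.0085,"z": -0.03,"ax": 0.0,"ay": 0.0,"az": 0.035,"claw": 0.0918},
    {"x": -0.004,"y": 0.0085,"z": -0.07,"ax": 0.0,"ay": 0.0,"az": 0.035,"claw": 0.0918},
    {"x": -0.004,"y": 0.0085,"z": -0.102,"ax": 0.0,"ay": 0.0,"az": 0.035,"claw": 0.08},
    {"x": -0.004,"y": 0.0085,"z": -0.102,"ax": 0.0,"ay": 0.0,"az": 0.035,"claw": 0.01},
    {"x": -0.004,"y": 0.0085,"z": -0.102,"ax": 0.0,"ay": 0.0,"az": 0.035,"claw": 0.01},
    {"x": -0.004,"y": 0.0085,"z": -0.102,"ax": 0.0,"ay": 0.0,"az": 0.035,"claw": 0.01},
    {"x": -0.004,"y": 0.0085,"z": -0.102,"ax": 0.0,"ay": 0.0,"az": 0.035,"claw": 0.01},
    {"x": -0.004,"y": 0.0085,"z": -0.102,"ax": 0.0,"ay": 0.0,"az": 0.035,"claw": 0.01},
  ],
)

```text
t: 6.0
ee_pos: [0.4024, 0.1343, 0.0286]
orientation: [1.947, 2.464, 0.003]
ft_force: [0.7, -0.8, -0.5]
gripper_width: 0.529
gripper_force: 0.0
```

Request:
move_arm(
  moves=[
    {"x": 0.0,"y": 0.0,"z": 0.0,"ax": 0.0,"ay": 0.0,"az": 0.0,"claw": 0.01},
    {"x": 0.0,"y": 0.0,"z": 0.0,"ax": 0.0,"ay": 0.0,"az": 0.0,"claw": 0.01},
  ],
)

```text
t: 6.2
ee_pos: [0.4021, 0.1342, 0.0283]
orientation: [1.946, 2.464, 0.002]
ft_force: [-1.1, -1.4, 11.7]
gripper_width: 0.479
gripper_force: 29.9
```

Request:
move_arm(
  moves=[
    {"x": 0.0,"y": 0.0,"z": 0.045,"ax": 0.0,"ay": 0.0,"az": 0.0,"claw": 0.01},
    {"x": 0.0,"y": 0.0,"z": 0.09,"ax": 0.0,"ay": 0.0,"az": -0.08,"claw": 0.01},
    {"x": 0.012,"y": -0.04,"z": 0.1,"ax": 0.0,"ay": 0.0,"az": -0.16,"claw": 0.01},
    {"x": 0.026,"y": -0.084,"z": 0.1,"ax": 0.0,"ay": 0.0,"az": -0.24,"claw": 0.01},
    {"x": 0.038,"y": -0.128,"z": 0.1,"ax": 0.0,"ay": 0.0,"az": -0.32,"claw": 0.01},
    {"x": 0.05,"y": -0.172,"z": 0.1,"ax": 0.0,"ay": 0.0,"az": -0.4,"claw": 0.01},
    {"x": 0.06,"y": -0.216,"z": 0.1,"ax": 0.0,"ay": 0.0,"az": -0.48,"claw": 0.01},
    {"x": 0.068,"y": -0.26,"z": 0.1,"ax": 0.0,"ay": 0.0,"az": -0.557,"claw": 0.01},
  ],
)

```text
t: 7.0
ee_pos: [0.4698, -0.1277, 0.1278]
orientation: [2.552, 1.831, 0.001]
ft_force: [0.8, 0.3, -0.1]
gripper_width: 0.476
gripper_force: 29.9
```

Request:
move_arm(
  moves=[
    {"x": 0.004,"y": -0.045,"z": 0.0,"ax": 0.0,"ay": 0.0,"az": 0.0,"claw": 0.01},
    {"x": 0.004,"y": -0.045,"z": -0.03,"ax": 0.0,"ay": 0.0,"az": 0.0,"claw": 0.01},
    {"x": 0.004,"y": -0.045,"z": -0.06,"ax": 0.0,"ay": 0.0,"az": 0.0,"claw": 0.01},
    {"x": 0.004,"y": -0.045,"z": -0.06,"ax": 0.0,"ay": 0.0,"az": 0.0,"claw": 0.01},
  ],
)

```text
t: 7.4
ee_pos: [0.4708, -0.1705, 0.0647]
orientation: [-2.546, -1.832, 0.006]
ft_force: [-0.2, -0.2, 0.4]
gripper_width: 0.481
gripper_force: 29.9
```

Request:
move_arm(
  moves=[
    {"x": 0.001,"y": -0.001,"z": -0.02,"ax": 0.0,"ay": 0.0,"az": 0.0,"claw": 0.01},
    {"x": 0.001,"y": -0.001,"z": -0.031,"ax": 0.0,"ay": 0.0,"az": 0.0,"claw": 0.01},
    {"x": 0.001,"y": -0.001,"z": -0.031,"ax": 0.0,"ay": 0.0,"az": 0.0,"claw": 0.01},
    {"x": 0.001,"y": -0.001,"z": -0.031,"ax": 0.0,"ay": 0.0,"az": 0.0,"claw": 0.01},
  ],
)

```text
t: 7.8
ee_pos: [0.4748, -0.1716, 0.0372]
orientation: [2.549, 1.836, 0.0]
ft_force: [0.0, -0.2, -0.6]
gripper_width: 0.478
gripper_force: 29.9
```

Request:
move_arm(
  moves=[
    {"x": 0.0,"y": 0.0,"z": -0.0035,"ax": 0.0,"ay": 0.0,"az": 0.0,"claw": 0.01},
    {"x": 0.0,"y": 0.0,"z": -0.0035,"ax": 0.0,"ay": 0.0,"az": 0.0,"claw": 0.01},
    {"x": 0.0,"y": 0.0,"z": -0.0035,"ax": 0.0,"ay": 0.0,"az": 0.0,"claw": 0.058},
    {"x": 0.0,"y": 0.0,"z": -0.0035,"ax": 0.0,"ay": 0.0,"az": 0.0,"claw": 0.058},
    {"x": 0.0,"y": 0.0,"z": -0.0035,"ax": 0.0,"ay": 0.0,"az": 0.0,"claw": 0.058},
    {"x": 0.0,"y": 0.0,"z": 0.03,"ax": 0.0,"ay": 0.0,"az": 0.0,"claw": 0.058},
    {"x": 0.0,"y": 0.0,"z": 0.06,"ax": 0.0,"ay": 0.0,"az": 0.0,"claw": 0.08},
    {"x": 0.0,"y": 0.0,"z": 0.1,"ax": 0.0,"ay": 0.0,"az": 0.0,"claw": 0.0918},
  ],
)

```text
t: 8.6
ee_pos: [0.4735, -0.1715, 0.1366]
orientation: [-2.548, -1.834, 0.002]
ft_force: [1.1, -0.8, -0.2]
gripper_width: 0.759
gripper_force: 0.0
```

Request:
move_arm(
  moves=[
    {"x": -0.005,"y": 0.045,"z": 0.0,"ax": 0.0,"ay": 0.0,"az": 0.05,"claw": 0.0918},
    {"x": -0.01,"y": 0.09,"z": 0.0,"ax": 0.0,"ay": 0.0,"az": 0.1,"claw": 0.0918},
    {"x": -0.02,"y": 0.135,"z": 0.0,"ax": 0.0,"ay": 0.0,"az": 0.15,"claw": 0.0918},
    {"x": -0.03,"y": 0.18,"z": 0.0,"ax": 0.0,"ay": 0.0,"az": 0.2,"claw": 0.0918},
    {"x": -0.045,"y": 0.225,"z": 0.0,"ax": 0.0,"ay": 0.0,"az": 0.25,"claw": 0.0918},
    {"x": -0.06,"y": 0.27,"z": 0.0,"ax": 0.0,"ay": 0.0,"az": 0.3,"claw": 0.0918},
    {"x": -0.075,"y": 0.315,"z": 0.0,"ax": 0.0,"ay": 0.0,"az": 0.305,"claw": 0.0918},
    {"x": -0.09,"y": 0.36,"z": 0.0,"ax": 0.0,"ay": 0.0,"az": 0.305,"claw": 0.0918},
  ],
)

```text
t: 9.4
ee_pos: [0.3837, 0.1897, 0.1366]
orientation: [2.241, 2.201, 0.001]
ft_force: [1.3, 0.5, -0.0]
gripper_width: 1.001
gripper_force: 0.0
```

Request:
move_arm(
  moves=[
    {"x": -0.012,"y": 0.03,"z": 0.0,"ax": 0.0,"ay": 0.0,"az": 0.0,"claw": 0.0918},
    {"x": -0.023,"y": 0.056,"z": 0.0,"ax": 0.0,"ay": 0.0,"az": 0.0,"claw": 0.0918},
    {"x": -0.023,"y": 0.056,"z": 0.0,"ax": 0.0,"ay": 0.0,"az": 0.0,"claw": 0.0918},
    {"x": -0.023,"y": 0.056,"z": 0.0,"ax": 0.0,"ay": 0.0,"az": 0.0,"claw": 0.0918},
  ],
)

```text
t: 9.8
ee_pos: [0.3612, 0.2443, 0.1364]
orientation: [2.239, 2.203, -0.001]
ft_force: [0.1, 0.0, -0.5]
gripper_width: 1.0
gripper_force: 0.0
```

```bash
python3 - <<'E'
from h import *
c=calibration("wrist"); im=capture("wrist"); t=capture("top"); s=state()
print(s["ee_pos"],s["orientation"]); print(w2px("wrist",(.3601,.2493,.064),c).round(0))
cv2.imwrite("pics/w2c.png",np.vstack([im[:300],cv2.resize(t[170:280,330:500],(640,300))]))
np.save("w2cal.npy",c)
E
```

```text
[0.36184024 0.24305384 0.13626611] [ 2.24239086e+00  2.19950412e+00 -9.72513474e-04]
[315. 200.]
```

View pics/w2c.png

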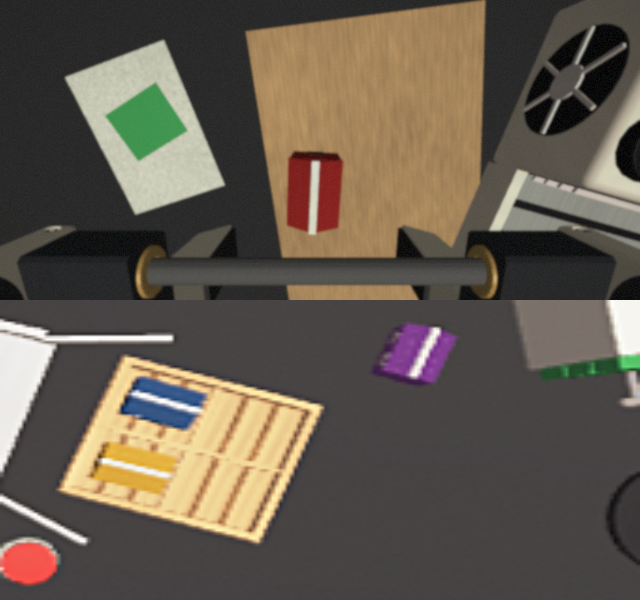

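Blue and yellow sit in the front compartments. The red ridge at (317,160)-(313,233) is where expected, about 3 mm further +y.

Request:
move_arm(
  moves=[
    {"x": -0.001,"y": 0.008,"z": -0.035,"ax": 0.0,"ay": 0.0,"az": 0.0,"claw": 0.0918},
    {"x": -0.001,"y": 0.008,"z": -0.075,"ax": 0.0,"ay": 0.0,"az": 0.0,"claw": 0.0918},
    {"x": -0.001,"y": 0.008,"z": -0.109,"ax": 0.0,"ay": 0.0,"az": 0.0,"claw": 0.08},
    {"x": -0.001,"y": 0.008,"z": -0.109,"ax": 0.0,"ay": 0.0,"az": 0.0,"claw": 0.01},
    {"x": -0.001,"y": 0.008,"z": -0.109,"ax": 0.0,"ay": 0.0,"az": 0.0,"claw": 0.01},
    {"x": -0.001,"y": 0.008,"z": -0.109,"ax": 0.0,"ay": 0.0,"az": 0.0,"claw": 0.01},
    {"x": -0.001,"y": 0.008,"z": -0.109,"ax": 0.0,"ay": 0.0,"az": 0.0,"claw": 0.01},
    {"x": -0.001,"y": 0.008,"z": -0.109,"ax": 0.0,"ay": 0.0,"az": 0.0,"claw": 0.01},
  ],
)

```text
t: 10.7
ee_pos: [0.3613, 0.2525, 0.0286]
orientation: [2.242, 2.2, 0.004]
ft_force: [-1.2, -0.4, 0.3]
gripper_width: 0.527
gripper_force: 0.3
```

Request:
move_arm(
  moves=[
    {"x": 0.0,"y": 0.0,"z": 0.0,"ax": 0.0,"ay": 0.0,"az": 0.0,"claw": 0.01},
    {"x": 0.0,"y": 0.0,"z": 0.0,"ax": 0.0,"ay": 0.0,"az": 0.0,"claw": 0.01},
    {"x": 0.0,"y": 0.0,"z": 0.0,"ax": 0.0,"ay": 0.0,"az": 0.0,"claw": 0.01},
  ],
)

```text
t: 11.0
ee_pos: [0.361, 0.2525, 0.0282]
orientation: [2.241, 2.201, 0.002]
ft_force: [-1.1, -1.2, 9.6]
gripper_width: 0.482
gripper_force: 29.6
```

Request:
move_arm(
  moves=[
    {"x": 0.0,"y": 0.0,"z": 0.045,"ax": 0.0,"ay": 0.0,"az": 0.0,"claw": 0.01},
    {"x": 0.0,"y": 0.0,"z": 0.09,"ax": 0.0,"ay": 0.0,"az": 0.0,"claw": 0.01},
    {"x": 0.02,"y": -0.038,"z": 0.1,"ax": 0.0,"ay": 0.0,"az": -0.05,"claw": 0.01},
    {"x": 0.04,"y": -0.08,"z": 0.1,"ax": 0.0,"ay": 0.0,"az": -0.1,"claw": 0.01},
    {"x": 0.06,"y": -0.122,"z": 0.1,"ax": 0.0,"ay": 0.0,"az": -0.15,"claw": 0.01},
    {"x": 0.08,"y": -0.164,"z": 0.1,"ax": 0.0,"ay": 0.0,"az": -0.2,"claw": 0.01},
    {"x": 0.09,"y": -0.208,"z": 0.1,"ax": 0.0,"ay": 0.0,"az": -0.25,"claw": 0.01},
    {"x": 0.1,"y": -0.252,"z": 0.1,"ax": 0.0,"ay": 0.0,"az": -0.304,"claw": 0.01},
  ],
)

```text
t: 11.8
ee_pos: [0.4608, -0.0017, 0.1277]
orientation: [2.551, 1.834, 0.001]
ft_force: [-0.8, 1.7, -0.1]
gripper_width: 0.48
gripper_force: 29.6
```

Request:
move_arm(
  moves=[
    {"x": 0.0,"y": -0.045,"z": 0.0,"ax": 0.0,"ay": 0.0,"az": 0.0,"claw": 0.01},
    {"x": 0.0,"y": -0.09,"z": 0.0,"ax": 0.0,"ay": 0.0,"az": 0.0,"claw": 0.01},
    {"x": -0.002,"y": -0.135,"z": 0.0,"ax": 0.0,"ay": 0.0,"az": 0.0,"claw": 0.01},
    {"x": -0.005,"y": -0.18,"z": 0.0,"ax": 0.0,"ay": 0.0,"az": 0.0,"claw": 0.01},
    {"x": -0.01,"y": -0.225,"z": 0.0,"ax": 0.0,"ay": 0.0,"az": 0.0,"claw": 0.01},
    {"x": -0.014,"y": -0.2525,"z": -0.03,"ax": 0.0,"ay": 0.0,"az": 0.0,"claw": 0.01},
    {"x": -0.014,"y": -0.2525,"z": -0.06,"ax": 0.0,"ay": 0.0,"az": 0.0,"claw": 0.01},
    {"x": -0.014,"y": -0.2525,"z": -0.06,"ax": 0.0,"ay": 0.0,"az": 0.0,"claw": 0.01},
  ],
)

```text
t: 12.6
ee_pos: [0.4437, -0.2522, 0.0646]
orientation: [-2.546, -1.831, 0.005]
ft_force: [0.3, 1.4, 0.3]
gripper_width: 0.486
gripper_force: 29.6
```

Request:
move_arm(
  moves=[
    {"x": 0.0,"y": 0.0,"z": -0.02,"ax": 0.0,"ay": 0.0,"az": 0.0,"claw": 0.01},
    {"x": 0.0,"y": 0.0,"z": -0.0345,"ax": 0.0,"ay": 0.0,"az": 0.0,"claw": 0.01},
    {"x": 0.0,"y": 0.0,"z": -0.0345,"ax": 0.0,"ay": 0.0,"az": 0.0,"claw": 0.01},
    {"x": 0.0,"y": 0.0,"z": -0.0345,"ax": 0.0,"ay": 0.0,"az": 0.0,"claw": 0.01},
  ],
)

```text
t: 13.0
ee_pos: [0.4472, -0.2516, 0.034]
orientation: [2.547, 1.838, 0.001]
ft_force: [0.1, 0.2, -0.6]
gripper_width: 0.485
gripper_force: 29.8
```

Request:
move_arm(
  moves=[
    {"x": 0.0,"y": 0.0,"z": -0.0005,"ax": 0.0,"ay": 0.0,"az": 0.0,"claw": 0.058},
    {"x": 0.0,"y": 0.0,"z": -0.0005,"ax": 0.0,"ay": 0.0,"az": 0.0,"claw": 0.058},
    {"x": 0.0,"y": 0.0,"z": -0.0005,"ax": 0.0,"ay": 0.0,"az": 0.0,"claw": 0.058},
    {"x": 0.0,"y": 0.0,"z": 0.03,"ax": 0.0,"ay": 0.0,"az": 0.0,"claw": 0.058},
    {"x": 0.0,"y": 0.0,"z": 0.06,"ax": 0.0,"ay": 0.0,"az": 0.0,"claw": 0.07},
    {"x": 0.0,"y": -0.02,"z": 0.1,"ax": 0.0,"ay": 0.0,"az": 0.0,"claw": 0.0918},
    {"x": 0.0,"y": -0.065,"z": 0.1,"ax": 0.0,"ay": 0.0,"az": 0.0,"claw": 0.0918},
    {"x": -0.0,"y": -0.11,"z": 0.1,"ax": 0.0,"ay": 0.0,"az": 0.0,"claw": 0.0918},
  ],
)

```text
t: 13.8
ee_pos: [0.4476, -0.3635, 0.1352]
orientation: [2.544, 1.837, 0.002]
ft_force: [1.1, -0.5, -0.5]
gripper_width: 0.933
gripper_force: 0.0
```

```bash
python3 - <<'E'
from h import *
t=capture("top"); s=state(); cv2.imwrite("pics/top2.png",t)
print(s["ee_pos"],s["orientation"])
cv2.imwrite("pics/t2c.png",np.vstack([cv2.resize(t[140:290,180:380],(800,600),interpolation=cv2.INTER_CUBIC)]))
cv2.imwrite("pics/t2d.png",np.vstack([cv2.resize(t[170:275,300:440],(800,600),interpolation=cv2.INTER_CUBIC)]))
E
```

```text
[ 0.44505996 -0.37314873  0.13424716] [ 2.549734    1.82417087 -0.00415399]
```

View pics/t2c.png

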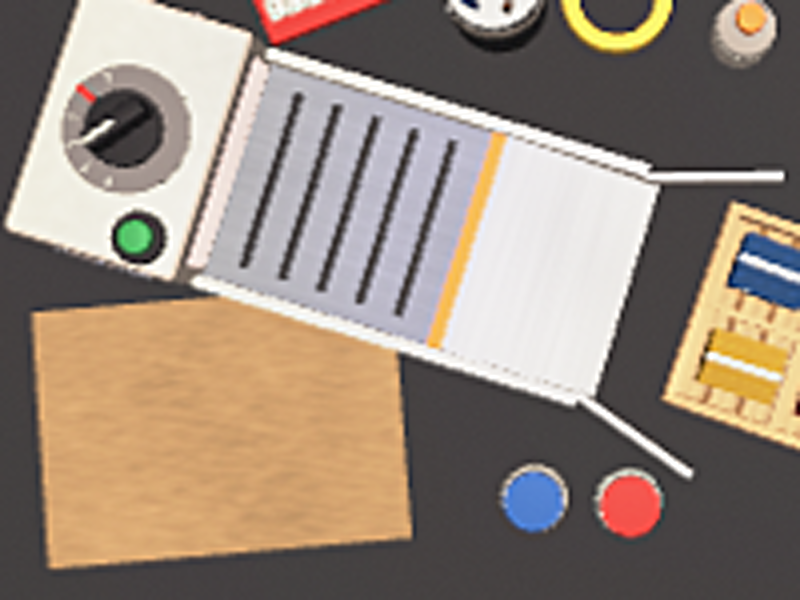

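View pics/t2d.png

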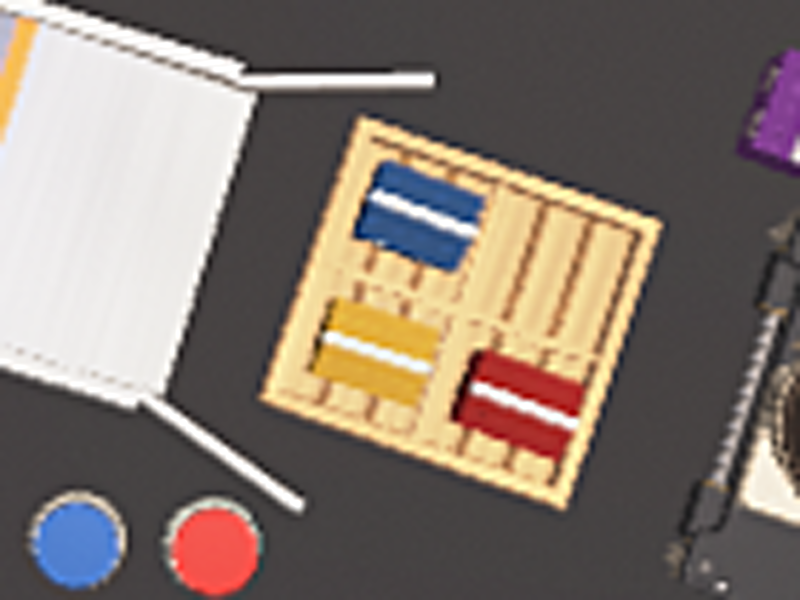

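All three houses stand in their own compartments: blue and yellow front, red rear. Now I'll refit the dryer from these clearer pixels: lip (493,133)-(428,346), foot (658,182)-(595,400), guide tips (783,176)/(690,474), dial plate (127,128), button (136,237).

```bash
python3 - <<'E'
from fit import *
f=lambda pts,u0,v0,sx,sy:[((u+.5)/sx-.5+u0,(v+.5)/sy-.5+v0) for u,v in pts]
px=f([(493,133),(428,346),(658,182),(595,400),(783,176),(690,474),(127,128),(136,237),(253,38),(180,280),(5,228)],180,140,4,4)
m=[(.091,0,.028),(-.091,0,.028),(.091,-.142,0),(-.091,-.142,0),(.124,-.236,.03),(-.124,-.236,.03),(0,.262,.112),(-.076,.225,.12),(.101,.192,.11),(-.101,.192,.11),(-.101,.33,.11)]
q,e=fit("top",m,px,g=(.55,.05,-.3)); print("dryer",q,e)
c,s=np.cos(q[2]),np.sin(q[2]); R=np.array([[c,-s],[s,c]])
for l,u in zip(m,px): 
    w=px2w("top",*u,l[2]); print(l,np.round((R.T@(w[:2]-q[:2])-l[:2])*1e3,1))
for nm,l in dict(foot=(0,-.142),dial=(0,.262),start=(-.076,.225),lip=(0,0)).items(): print(nm,(q[:2]+R@l).round(4))
# pointer tip: at z~.152
for u in f([(85,142),(112,122)],180,140,4,4):
    print("pointer local",(R.T@(px2w("top",*u,.15)[:2]-q[:2])).round(4))
for u in f([(85,93)],180,140,4,4): print("redline local",(R.T@(px2w("top",*u,.112)[:2]-q[:2])).round(4))
cr=f([(360,113),(664,220),(567,510),(260,400)],300,170,800/140,600/105)
r,e=fit("top",[(.085,.09,.03),(.085,-.09,.03),(-.085,-.09,.03),(-.085,.09,.03)],cr); print("crate",r,e, "local",R.T@(r[:2]-q[:2]))
print(state()["ee_pos"])
E
```

```text
dryer [ 0.57532513  0.05316764 -0.28779266] 0.758565096542942
(0.091, 0, 0.028) [-1.5  0.8]
(-0.091, 0, 0.028) [-0.1 -0.9]
(0.091, -0.142, 0) [3.1 2.4]
(-0.091, -0.142, 0) [-2.2 -0.9]
(0.124, -0.236, 0.03) [1.5 1.6]
(-0.124, -0.236, 0.03) [-2.4  3.4]
(0, 0.262, 0.112) [ 1.1 -0.2]
(-0.076, 0.225, 0.12) [-0.  2.]
(0.101, 0.192, 0.11) [-5.1 -0.3]
(-0.101, 0.192, 0.11) [ 3.6 -4.5]
(-0.101, 0.33, 0.11) [ 1.8 -2.8]
foot [ 0.535 -0.083]
dial [0.6497 0.3044]
start [0.5663 0.2905]
lip [0.5753 0.0532]
pointer local [-0.0198  0.2771]
pointer local [0.0003 0.2626]
redline local [0.0172 0.3008]
crate [ 0.49903449 -0.22464177 -0.32624143] 0.3646912848527146 local [ 0.00569939 -0.28803792]
[ 0.44505996 -0.37314873  0.13424716]
```

Request:
move_arm(
  moves=[
    {"x": 0.0,"y": 0.0,"z": 0.0,"ax": 0.115,"ay": -0.034,"az": 0.04,"claw": 0.0918},
    {"x": 0.0,"y": 0.0,"z": 0.0,"ax": 0.115,"ay": -0.034,"az": 0.04,"claw": 0.0918},
    {"x": 0.0,"y": 0.0,"z": 0.0,"ax": 0.115,"ay": -0.034,"az": 0.04,"claw": 0.0918},
  ],
)

```text
t: 14.15
ee_pos: [0.4458, -0.3628, 0.1325]
orientation: [-2.454, -1.837, -0.143]
ft_force: [0.7, 1.5, 0.1]
gripper_width: 1.001
gripper_force: 0.0
```

```bash
cat > loc.py <<'E'
from h import *
from scipy.spatial.transform import Rotation as Ro
q=np.array([.57533,.05317,-.28779]); c,s=np.cos(q[2]),np.sin(q[2]); R=np.array([[c,-s],[s,c]])
def report():
    st=state(); p=st["ee_pos"]; l=R.T@(p[:2]-q[:2]); M=Ro.from_rotvec(st["orientation"]).as_matrix()
    print("t",st["t"],"ee",p.round(4),"local",l.round(4),"closing deg",np.degrees(np.arctan2(M[1,1],M[0,1])).round(1),"toolz",M[:,2].round(3),"F",np.round(st["ft_force"],1))
if __name__=="__main__": report()
E
python3 loc.py
```

```text
t 14.15 ee [ 0.4458 -0.3628  0.1325] local [-0.0062 -0.4356] closing deg -16.4 toolz [ 0.031  0.114 -0.993] F [0.7 1.5 0.1]
```

Request:
move_arm(
  moves=[
    {"x": 0.0086,"y": -0.0026,"z": -0.04,"ax": 0.0,"ay": 0.0,"az": 0.0,"claw": 0.0918},
    {"x": 0.0086,"y": -0.0026,"z": -0.08,"ax": 0.0,"ay": 0.0,"az": 0.0,"claw": 0.0918},
    {"x": 0.0086,"y": -0.0026,"z": -0.113,"ax": 0.0,"ay": 0.0,"az": 0.0,"claw": 0.0918},
    {"x": 0.0143,"y": 0.0166,"z": -0.113,"ax": 0.0,"ay": 0.0,"az": 0.0,"claw": 0.0918},
    {"x": 0.0185,"y": 0.031,"z": -0.113,"ax": 0.0,"ay": 0.0,"az": 0.0,"claw": 0.0918},
    {"x": 0.0208,"y": 0.0386,"z": -0.113,"ax": 0.0,"ay": 0.0,"az": 0.0,"claw": 0.0918},
    {"x": 0.0231,"y": 0.0463,"z": -0.113,"ax": 0.0,"ay": 0.0,"az": 0.0,"claw": 0.0918},
    {"x": 0.0254,"y": 0.054,"z": -0.113,"ax": 0.0,"ay": 0.0,"az": 0.0,"claw": 0.0918},
  ],
)

```text
t: 14.95
ee_pos: [0.4727, -0.3088, 0.0209]
orientation: [-2.453, -1.842, -0.145]
ft_force: [-0.8, -4.0, 0.6]
gripper_width: 1.002
gripper_force: 2.0
```

```bash
python3 loc.py
```

```text
t 14.95 ee [ 0.4727 -0.3088  0.0209] local [ 0.0043 -0.3763] closing deg -16.2 toolz [ 0.033  0.113 -0.993] F [-0.8 -4.   0.6]
```

Request:
move_arm(
  moves=[
    {"x": 0.0024,"y": 0.0098,"z": 0.0,"ax": 0.0,"ay": 0.0,"az": 0.0,"claw": 0.0918},
    {"x": 0.0048,"y": 0.0195,"z": 0.0,"ax": 0.0,"ay": 0.0,"az": 0.0,"claw": 0.0918},
    {"x": 0.0071,"y": 0.0293,"z": 0.0,"ax": 0.0,"ay": 0.0,"az": 0.0,"claw": 0.0918},
    {"x": 0.0095,"y": 0.039,"z": 0.0,"ax": 0.0,"ay": 0.0,"az": 0.0,"claw": 0.0918},
    {"x": 0.0119,"y": 0.0488,"z": 0.0,"ax": 0.0,"ay": 0.0,"az": 0.0,"claw": 0.0918},
    {"x": 0.0143,"y": 0.0585,"z": 0.0,"ax": 0.0,"ay": 0.0,"az": 0.0,"claw": 0.0918},
    {"x": 0.0166,"y": 0.0683,"z": 0.0,"ax": 0.0,"ay": 0.0,"az": 0.0,"claw": 0.0918},
    {"x": 0.019,"y": 0.078,"z": 0.0,"ax": 0.0,"ay": 0.0,"az": 0.0,"claw": 0.0918},
  ],
)

```text
t: 15.75
ee_pos: [0.4912, -0.2321, 0.0207]
orientation: [-2.455, -1.84, -0.145]
ft_force: [-1.6, -6.7, 4.0]
gripper_width: 1.001
gripper_force: 3.3
```

Request:
move_arm(
  moves=[
    {"x": 0.0028,"y": 0.0096,"z": 0.0,"ax": 0.0,"ay": 0.0,"az": 0.0,"claw": 0.0918},
    {"x": 0.0057,"y": 0.0192,"z": 0.0,"ax": 0.0,"ay": 0.0,"az": 0.0,"claw": 0.0918},
    {"x": 0.0085,"y": 0.0288,"z": 0.0,"ax": 0.0,"ay": 0.0,"az": 0.0,"claw": 0.0918},
    {"x": 0.0114,"y": 0.0384,"z": 0.0,"ax": 0.0,"ay": 0.0,"az": 0.0,"claw": 0.0918},
    {"x": 0.0142,"y": 0.048,"z": 0.0,"ax": 0.0,"ay": 0.0,"az": 0.0,"claw": 0.0918},
    {"x": 0.017,"y": 0.0575,"z": 0.0,"ax": 0.0,"ay": 0.0,"az": 0.0,"claw": 0.0918},
    {"x": 0.0199,"y": 0.0671,"z": 0.0,"ax": 0.0,"ay": 0.0,"az": 0.0,"claw": 0.0918},
    {"x": 0.0227,"y": 0.0767,"z": 0.0,"ax": 0.0,"ay": 0.0,"az": 0.0,"claw": 0.0918},
  ],
)

```text
t: 16.55
ee_pos: [0.5137, -0.1549, 0.0205]
orientation: [-2.454, -1.84, -0.145]
ft_force: [-0.6, -6.2, 2.3]
gripper_width: 1.002
gripper_force: 2.7
```

```bash
python3 - <<'E'
from loc import *
report()
a=capture("top");b=capture("scene")
cv2.imwrite("pics/p1.png",np.vstack([cv2.resize(a[150:275,200:420],(704,300)),cv2.resize(b[100:290,200:480],(704,300))]))
E
```

```text
t 16.55 ee [ 0.5137 -0.1549  0.0205] local [-0.    -0.217] closing deg -16.3 toolz [ 0.033  0.113 -0.993] F [-0.6 -6.2  2.3]
```

View pics/p1.png

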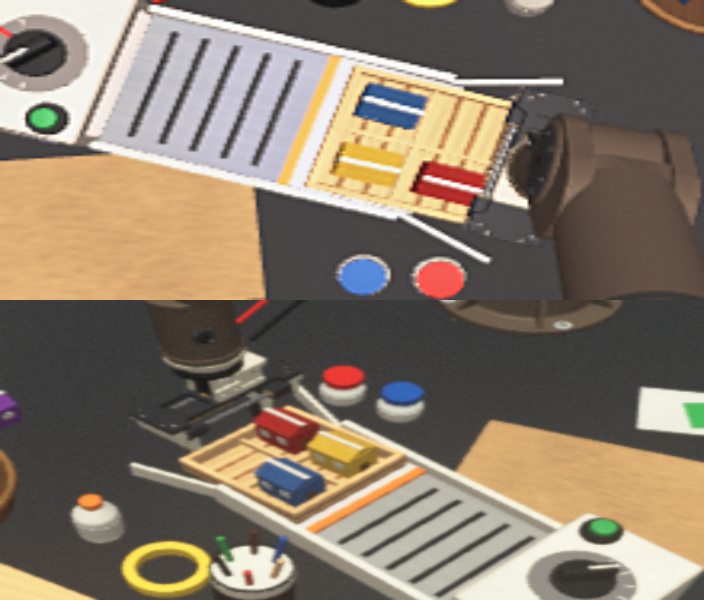

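Request:
move_arm(
  moves=[
    {"x": 0.0023,"y": 0.0077,"z": 0.0,"ax": 0.03,"ay": -0.009,"az": 0.0,"claw": 0.0918},
    {"x": 0.0046,"y": 0.0154,"z": 0.0,"ax": 0.06,"ay": -0.018,"az": 0.0,"claw": 0.0918},
    {"x": 0.0068,"y": 0.023,"z": 0.0,"ax": 0.09,"ay": -0.027,"az": 0.0,"claw": 0.0918},
    {"x": 0.0091,"y": 0.0307,"z": 0.0,"ax": 0.13,"ay": -0.038,"az": 0.0,"claw": 0.0918},
    {"x": 0.0114,"y": 0.0384,"z": 0.0,"ax": 0.13,"ay": -0.038,"az": 0.0,"claw": 0.0918},
    {"x": 0.0137,"y": 0.0461,"z": 0.0,"ax": 0.13,"ay": -0.038,"az": 0.0,"claw": 0.0918},
    {"x": 0.0159,"y": 0.0538,"z": 0.0,"ax": 0.13,"ay": -0.038,"az": 0.0,"claw": 0.0918},
    {"x": 0.0182,"y": 0.0614,"z": 0.001,"ax": 0.13,"ay": -0.038,"az": 0.0,"claw": 0.0918},
  ],
)

```text
t: 17.45
ee_pos: [0.5317, -0.0916, 0.0207]
orientation: [-2.376, -1.785, -0.304]
ft_force: [-1.1, -4.0, -1.5]
gripper_width: 1.001
gripper_force: 2.0
```

```bash
python3 loc.py
```

```text
t 17.45 ee [ 0.5317 -0.0916  0.0207] local [-0.0007 -0.1512] closing deg -16.1 toolz [ 0.069  0.243 -0.968] F [-1.1 -4.  -1.5]
```

Request:
move_arm(
  moves=[
    {"x": 0.0022,"y": 0.0073,"z": 0.0017,"ax": 0.0,"ay": 0.0,"az": 0.0,"claw": 0.0918},
    {"x": 0.0043,"y": 0.0146,"z": 0.0034,"ax": 0.0,"ay": 0.0,"az": 0.0,"claw": 0.0918},
    {"x": 0.0065,"y": 0.0219,"z": 0.005,"ax": 0.0,"ay": 0.0,"az": 0.0,"claw": 0.0918},
    {"x": 0.0087,"y": 0.0292,"z": 0.0067,"ax": 0.0,"ay": 0.0,"az": 0.0,"claw": 0.0918},
    {"x": 0.0108,"y": 0.0366,"z": 0.0084,"ax": 0.0,"ay": 0.0,"az": 0.0,"claw": 0.0918},
    {"x": 0.013,"y": 0.0439,"z": 0.01,"ax": 0.0,"ay": 0.0,"az": 0.0,"claw": 0.0918},
    {"x": 0.0152,"y": 0.0512,"z": 0.0118,"ax": 0.0,"ay": 0.0,"az": 0.0,"claw": 0.0918},
    {"x": 0.0173,"y": 0.0585,"z": 0.0135,"ax": 0.0,"ay": 0.0,"az": 0.0,"claw": 0.0918},
  ],
)

```text
t: 18.25
ee_pos: [0.5493, -0.0338, 0.0347]
orientation: [-2.377, -1.785, -0.303]
ft_force: [-2.8, -8.0, 3.0]
gripper_width: 1.002
gripper_force: 3.5
```

```bash
python3 - <<'E'
from loc import *
report()
a=capture("top");b=capture("scene")
cv2.imwrite("pics/p2.png",np.vstack([cv2.resize(a[150:275,200:420],(704,300)),cv2.resize(b[100:290,200:480],(704,300))]))
E
```

```text
t 18.25 ee [ 0.5493 -0.0338  0.0347] local [-0.0003 -0.0908] closing deg -16.2 toolz [ 0.069  0.242 -0.968] F [-2.8 -8.   3. ]
```

View pics/p2.png

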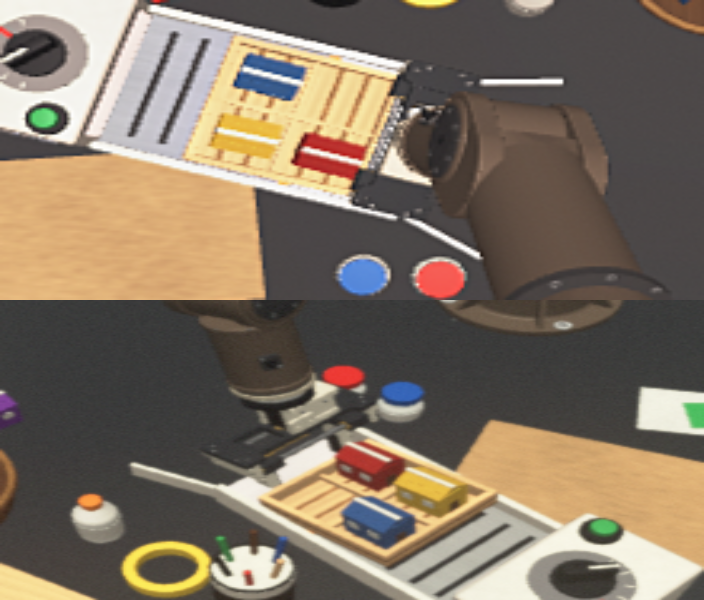

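The crate is moving cleanly over the lip with the houses upright. I'll push on.

Request:
move_arm(
  moves=[
    {"x": 0.002,"y": 0.0067,"z": 0.002,"ax": 0.0,"ay": 0.0,"az": 0.0,"claw": 0.0918},
    {"x": 0.004,"y": 0.0134,"z": 0.004,"ax": 0.0,"ay": 0.0,"az": 0.0,"claw": 0.0918},
    {"x": 0.006,"y": 0.0201,"z": 0.006,"ax": 0.0,"ay": 0.0,"az": 0.0,"claw": 0.0918},
    {"x": 0.008,"y": 0.0269,"z": 0.008,"ax": 0.0,"ay": 0.0,"az": 0.0,"claw": 0.0918},
    {"x": 0.01,"y": 0.0336,"z": 0.009,"ax": 0.0,"ay": 0.0,"az": 0.0,"claw": 0.0918},
    {"x": 0.0119,"y": 0.0403,"z": 0.009,"ax": 0.0,"ay": 0.0,"az": 0.0,"claw": 0.0918},
    {"x": 0.0139,"y": 0.047,"z": 0.009,"ax": 0.0,"ay": 0.0,"az": 0.0,"claw": 0.0918},
    {"x": 0.0159,"y": 0.0537,"z": 0.009,"ax": 0.0,"ay": 0.0,"az": 0.0,"claw": 0.0918},
  ],
)

```text
t: 19.15
ee_pos: [0.565, 0.0206, 0.0433]
orientation: [-2.376, -1.785, -0.303]
ft_force: [-0.5, -2.1, -2.8]
gripper_width: 0.999
gripper_force: 1.1
```

```bash
python3 loc.py
```

```text
t 19.15 ee [0.565  0.0206 0.0433] local [-0.0006 -0.0342] closing deg -16.1 toolz [ 0.069  0.243 -0.968] F [-0.5 -2.1 -2.8]
```

Request:
move_arm(
  moves=[
    {"x": 0.0014,"y": 0.0048,"z": 0.0,"ax": 0.0,"ay": 0.0,"az": 0.0,"claw": 0.0918},
    {"x": 0.0028,"y": 0.0096,"z": -0.001,"ax": 0.0,"ay": 0.0,"az": 0.0,"claw": 0.0918},
    {"x": 0.0043,"y": 0.0144,"z": -0.002,"ax": 0.0,"ay": 0.0,"az": 0.0,"claw": 0.0918},
    {"x": 0.0057,"y": 0.0192,"z": -0.003,"ax": 0.0,"ay": 0.0,"az": 0.0,"claw": 0.0918},
    {"x": 0.0071,"y": 0.024,"z": -0.004,"ax": 0.0,"ay": 0.0,"az": 0.0,"claw": 0.0918},
    {"x": 0.008,"y": 0.027,"z": -0.004,"ax": 0.0,"ay": 0.0,"az": 0.0,"claw": 0.0918},
    {"x": 0.0088,"y": 0.0297,"z": -0.004,"ax": 0.0,"ay": 0.0,"az": 0.0,"claw": 0.0918},
    {"x": 0.0088,"y": 0.0297,"z": -0.004,"ax": 0.0,"ay": 0.0,"az": 0.0,"claw": 0.0918},
  ],
)

```text
t: 19.95
ee_pos: [0.574, 0.0501, 0.0395]
orientation: [-2.376, -1.786, -0.304]
ft_force: [-1.0, -1.3, -0.1]
gripper_width: 1.001
gripper_force: 0.9
```

```bash
python3 - <<'E'
from loc import *
report()
a=capture("top");b=capture("scene")
cv2.imwrite("pics/p3.png",np.vstack([cv2.resize(a[150:265,180:380],(704,300),interpolation=cv2.INTER_CUBIC),cv2.resize(b[160:320,230:480],(704,300),interpolation=cv2.INTER_CUBIC)]))
E
```

```text
t 19.95 ee [0.574  0.0501 0.0395] local [-0.0004 -0.0033] closing deg -16.1 toolz [ 0.069  0.243 -0.968] F [-1.  -1.3 -0.1]
```

View pics/p3.png

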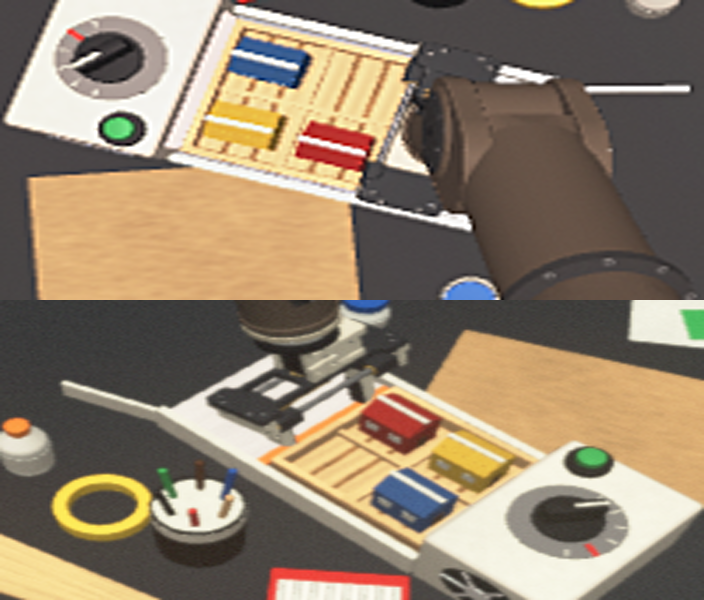

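Request:
move_arm(
  moves=[
    {"x": -0.004,"y": -0.012,"z": 0.0,"ax": 0.0,"ay": 0.0,"az": 0.0,"claw": 0.0918},
    {"x": -0.01,"y": -0.034,"z": 0.005,"ax": 0.0,"ay": 0.0,"az": 0.0,"claw": 0.0918},
    {"x": -0.017,"y": -0.058,"z": 0.04,"ax": -0.1,"ay": 0.03,"az": 0.0,"claw": 0.0918},
    {"x": -0.02,"y": -0.06,"z": 0.085,"ax": -0.2,"ay": 0.06,"az": 0.0,"claw": 0.0918},
    {"x": -0.02,"y": -0.06,"z": 0.13,"ax": -0.242,"ay": 0.0705,"az": 0.0,"claw": 0.0918},
    {"x": -0.05,"y": -0.09,"z": 0.15,"ax": -0.242,"ay": 0.0705,"az": 0.0,"claw": 0.0918},
    {"x": -0.05,"y": -0.09,"z": 0.17,"ax": -0.242,"ay": 0.0705,"az": 0.0,"claw": 0.0918},
    {"x": -0.05,"y": -0.09,"z": 0.17,"ax": -0.242,"ay": 0.0705,"az": 0.0,"claw": 0.0918},
  ],
)

```text
t: 20.85
ee_pos: [0.5246, -0.0413, 0.2121]
orientation: [-2.513, -1.885, -0.008]
ft_force: [1.7, 0.9, -0.6]
gripper_width: 1.001
gripper_force: 0.0
```

```bash
python3 - <<'E'
from loc import *
report()
a=capture("top")
cv2.imwrite("pics/p4.png",cv2.resize(a[145:235,190:310],(800,600),interpolation=cv2.INTER_CUBIC))
E
```

```text
t 20.85 ee [ 0.5246 -0.0413  0.2121] local [-0.0219 -0.105 ] closing deg -16.2 toolz [ 0.004  0.003 -1.   ] F [ 1.7  0.9 -0.6]
```

View pics/p4.png

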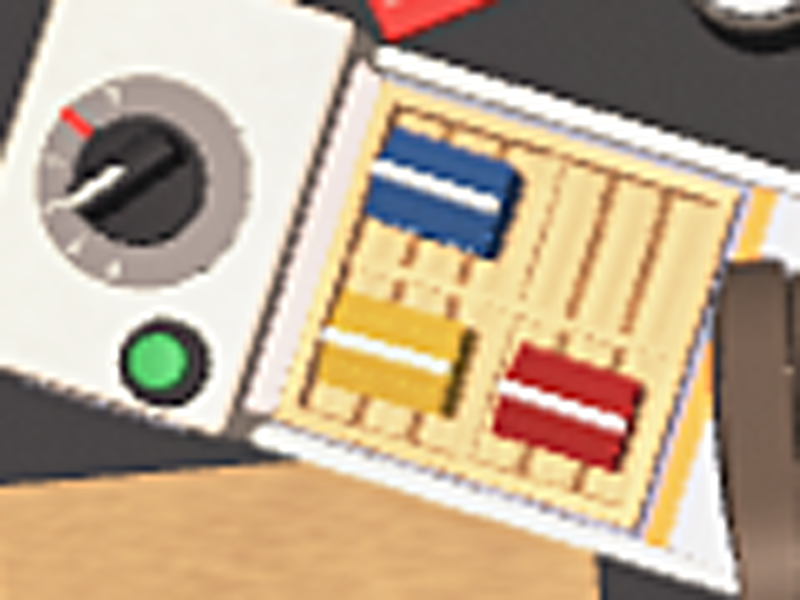

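The crate sits flat behind the lip, with a sliver of deck showing between it and the orange at about (735,215), and all houses are upright. The dial pointer reads about 0.78 rad, against the ticks at (115,268)=0 and (60,205)=1.0.

Request:
move_arm(
  moves=[
    {"x": 0.0156,"y": 0.0433,"z": 0.0,"ax": 0.0,"ay": 0.0,"az": 0.1,"claw": 0.0918},
    {"x": 0.0312,"y": 0.0865,"z": 0.0,"ax": 0.0,"ay": 0.0,"az": 0.2,"claw": 0.0918},
    {"x": 0.0469,"y": 0.13,"z": 0.0,"ax": 0.0,"ay": 0.0,"az": 0.3,"claw": 0.0918},
    {"x": 0.0625,"y": 0.173,"z": 0.0,"ax": 0.0,"ay": 0.0,"az": 0.4,"claw": 0.0918},
    {"x": 0.0781,"y": 0.216,"z": 0.0,"ax": 0.0,"ay": 0.0,"az": 0.5,"claw": 0.0918},
    {"x": 0.0938,"y": 0.2595,"z": 0.0,"ax": 0.0,"ay": 0.0,"az": 0.6,"claw": 0.0918},
    {"x": 0.109,"y": 0.303,"z": 0.0,"ax": 0.0,"ay": 0.0,"az": 0.7,"claw": 0.0918},
    {"x": 0.125,"y": 0.346,"z": 0.0,"ax": 0.0,"ay": 0.0,"az": 0.789,"claw": 0.0918},
  ],
)

```text
t: 21.7
ee_pos: [0.6487, 0.3075, 0.2071]
orientation: [-1.584, -2.706, 0.002]
ft_force: [0.5, 0.4, 0.9]
gripper_width: 0.999
gripper_force: 0.0
```

Request:
move_arm(
  moves=[
    {"x": 0.0,"y": 0.0,"z": 0.0,"ax": 0.0,"ay": 0.0,"az": 0.0,"claw": 0.0918},
    {"x": 0.0,"y": 0.0,"z": 0.0,"ax": 0.0,"ay": 0.0,"az": 0.0,"claw": 0.0918},
    {"x": 0.0,"y": 0.0,"z": 0.0,"ax": 0.0,"ay": 0.0,"az": 0.0,"claw": 0.0918},
  ],
)

```text
t: 22.0
ee_pos: [0.6487, 0.3044, 0.2079]
orientation: [-1.593, -2.703, 0.003]
ft_force: [-0.2, -0.4, 0.7]
gripper_width: 1.0
gripper_force: 0.0
```

```bash
python3 - <<'E'
from loc import *
report()
c=calibration("wrist"); a=capture("wrist"); np.save("w5.npy",c)
cv2.imwrite("pics/w5.png",a)
for l,z in (((0,.262),.152),((0,.262),.11),((-.076,.225),.118)): print(w2px("wrist",[*(q[:2]+R@l),z],c).round(0))
E
```

```text
t 22.0 ee [0.6487 0.3044 0.2079] local [-0.001   0.2617] closing deg 29.0 toolz [-0.005  0.001 -1.   ] F [-0.2 -0.4  0.7]
[318. 214.]
[318. 199.]
[223. 169.]
```

View pics/w5.png

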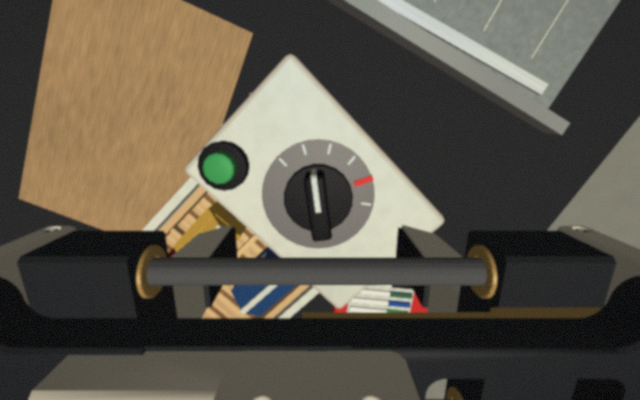

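Wrist view: the bar runs (312,172)-(321,238), about 7° counterclockwise of the pads, and the plate centre is at (319,194). I'll turn a little to match, descend and grip.

Request:
move_arm(
  moves=[
    {"x": -0.001,"y": 0.002,"z": -0.02,"ax": 0.0,"ay": 0.0,"az": 0.09,"claw": 0.05},
    {"x": -0.001,"y": 0.002,"z": -0.03,"ax": 0.0,"ay": 0.0,"az": 0.09,"claw": 0.05},
    {"x": -0.001,"y": 0.002,"z": -0.04,"ax": 0.0,"ay": 0.0,"az": 0.09,"claw": 0.05},
    {"x": -0.001,"y": 0.002,"z": -0.06,"ax": 0.0,"ay": 0.0,"az": 0.09,"claw": 0.05},
    {"x": -0.001,"y": 0.002,"z": -0.079,"ax": 0.0,"ay": 0.0,"az": 0.09,"claw": 0.05},
    {"x": -0.001,"y": 0.002,"z": -0.079,"ax": 0.0,"ay": 0.0,"az": 0.09,"claw": 0.03},
    {"x": -0.001,"y": 0.002,"z": -0.079,"ax": 0.0,"ay": 0.0,"az": 0.09,"claw": 0.005},
    {"x": -0.001,"y": 0.002,"z": -0.079,"ax": 0.0,"ay": 0.0,"az": 0.09,"claw": 0.005},
  ],
)

```text
t: 22.85
ee_pos: [0.6485, 0.3079, 0.1318]
orientation: [-1.47, -2.773, -0.002]
ft_force: [-0.4, -0.3, -0.2]
gripper_width: 0.352
gripper_force: 0.0
```

Request:
move_arm(
  moves=[
    {"x": 0.0,"y": 0.0,"z": 0.0,"ax": 0.0,"ay": 0.0,"az": 0.0,"claw": 0.005},
    {"x": 0.0,"y": 0.0,"z": 0.0,"ax": 0.0,"ay": 0.0,"az": 0.0,"claw": 0.005},
    {"x": 0.0,"y": 0.0,"z": 0.0,"ax": 0.0,"ay": 0.0,"az": 0.0,"claw": 0.005},
    {"x": 0.0,"y": 0.0,"z": 0.0,"ax": 0.0,"ay": 0.0,"az": 0.0,"claw": 0.005},
  ],
)

```text
t: 23.25
ee_pos: [0.6478, 0.3078, 0.1313]
orientation: [-1.469, -2.773, -0.001]
ft_force: [-2.5, -0.8, 6.0]
gripper_width: 0.174
gripper_force: 29.8
```

```bash
python3 loc.py
```

```text
t 23.25 ee [0.6478 0.3078 0.1313] local [-0.0028  0.2648] closing deg 34.2 toolz [-0.003  0.002 -1.   ] F [-2.5 -0.8  6. ]
```

Request:
move_arm(
  moves=[
    {"x": 0.0,"y": 0.0,"z": 0.0,"ax": 0.0,"ay": 0.0,"az": -0.12,"claw": 0.005},
    {"x": 0.0,"y": 0.0,"z": 0.0,"ax": 0.0,"ay": 0.0,"az": -0.24,"claw": 0.005},
    {"x": 0.0,"y": 0.0,"z": 0.0,"ax": 0.0,"ay": 0.0,"az": -0.36,"claw": 0.005},
    {"x": 0.0,"y": 0.0,"z": 0.0,"ax": 0.0,"ay": 0.0,"az": -0.48,"claw": 0.005},
    {"x": 0.0,"y": 0.0,"z": 0.0,"ax": 0.0,"ay": 0.0,"az": -0.6,"claw": 0.005},
    {"x": 0.0,"y": 0.0,"z": 0.0,"ax": 0.0,"ay": 0.0,"az": -0.7,"claw": 0.005},
  ],
)

```text
t: 23.85
ee_pos: [0.6491, 0.3081, 0.1314]
orientation: [-2.336, -2.097, -0.007]
ft_force: [2.4, 0.9, 2.3]
gripper_width: 0.172
gripper_force: 29.8
```

```bash
python3 loc.py
```

```text
t 23.85 ee [0.6491 0.3081 0.1314] local [-0.0016  0.2654] closing deg -6.2 toolz [ 0.002  0.005 -1.   ] F [2.4 0.9 2.3]
```

Request:
move_arm(
  moves=[
    {"x": 0.0,"y": 0.0,"z": 0.0,"ax": 0.0,"ay": 0.0,"az": -0.12,"claw": 0.005},
    {"x": 0.0,"y": 0.0,"z": 0.0,"ax": 0.0,"ay": 0.0,"az": -0.24,"claw": 0.005},
    {"x": 0.0,"y": 0.0,"z": 0.0,"ax": 0.0,"ay": 0.0,"az": -0.36,"claw": 0.005},
    {"x": 0.0,"y": 0.0,"z": 0.0,"ax": 0.0,"ay": 0.0,"az": -0.48,"claw": 0.005},
    {"x": 0.0,"y": 0.0,"z": 0.0,"ax": 0.0,"ay": 0.0,"az": -0.56,"claw": 0.005},
    {"x": 0.0,"y": 0.0,"z": 0.0,"ax": 0.0,"ay": 0.0,"az": -0.61,"claw": 0.005},
    {"x": 0.0,"y": 0.0,"z": 0.0,"ax": 0.0,"ay": 0.0,"az": -0.61,"claw": 0.005},
    {"x": 0.0,"y": 0.0,"z": 0.0,"ax": 0.0,"ay": 0.0,"az": -0.61,"claw": 0.005},
  ],
)

```text
t: 24.65
ee_pos: [0.6501, 0.3076, 0.1314]
orientation: [-2.856, -1.304, -0.011]
ft_force: [5.8, 0.4, 0.1]
gripper_width: 0.17
gripper_force: 29.8
```

```bash
python3 loc.py
```

```text
t 24.65 ee [0.6501 0.3076 0.1314] local [-0.0005  0.2652] closing deg -40.9 toolz [ 0.005  0.005 -1.   ] F [5.8 0.4 0.1]
```

Request:
move_arm(
  moves=[
    {"x": 0.0,"y": 0.0,"z": 0.0,"ax": 0.0,"ay": 0.0,"az": 0.0,"claw": 0.05},
    {"x": 0.0,"y": 0.0,"z": 0.0,"ax": 0.0,"ay": 0.0,"az": 0.0,"claw": 0.05},
    {"x": 0.0,"y": 0.0,"z": 0.0,"ax": 0.0,"ay": 0.0,"az": 0.0,"claw": 0.05},
    {"x": 0.0,"y": 0.0,"z": 0.0,"ax": 0.0,"ay": 0.0,"az": 0.0,"claw": 0.05},
    {"x": 0.0,"y": 0.0,"z": 0.03,"ax": 0.0,"ay": 0.0,"az": 0.0,"claw": 0.05},
    {"x": 0.0,"y": 0.0,"z": 0.06,"ax": 0.0,"ay": 0.0,"az": 0.0,"claw": 0.0},
    {"x": 0.0,"y": 0.0,"z": 0.08,"ax": 0.0,"ay": 0.0,"az": 0.0,"claw": 0.0},
    {"x": 0.0,"y": 0.0,"z": 0.08,"ax": 0.0,"ay": 0.0,"az": 0.0,"claw": 0.0},
  ],
)

```text
t: 25.45
ee_pos: [0.6492, 0.3087, 0.2141]
orientation: [-2.854, -1.305, -0.013]
ft_force: [0.4, -0.6, -0.1]
gripper_width: 0.331
gripper_force: 0.0
```

```bash
python3 - <<'E'
from loc import *
report()
c=calibration("wrist"); a=capture("wrist"); np.save("w6.npy",c)
cv2.imwrite("pics/w6.png",cv2.resize(a[60:300,120:440],(800,600),interpolation=cv2.INTER_CUBIC))
for l,z in (((0,.262),.11),((-.076,.225),.118)): print(((w2px("wrist",[*(q[:2]+R@l),z],c)-[120,60])*2.5).round(0))
E
```

```text
t 25.45 ee [0.6492 0.3087 0.2141] local [-0.0017  0.266 ] closing deg -40.9 toolz [ 0.006  0.007 -1.   ] F [ 0.4 -0.6 -0.1]
[501. 349.]
[357. 521.]
```

View pics/w6.png

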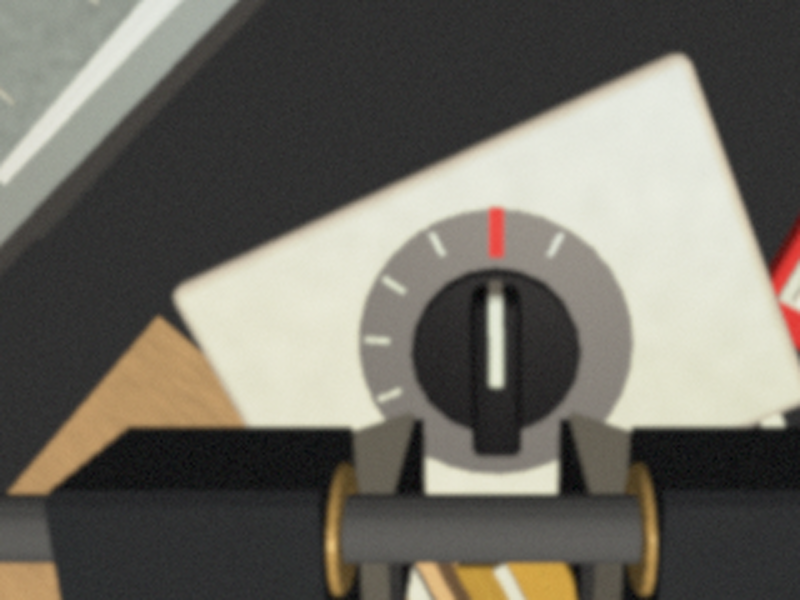

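The pointer stands on the red line at (497,235). Now to the button.

Request:
move_arm(
  moves=[
    {"x": -0.04,"y": -0.008,"z": 0.0,"ax": 0.0,"ay": 0.0,"az": 0.0,"claw": 0.0},
    {"x": -0.085,"y": -0.017,"z": 0.0,"ax": 0.0,"ay": 0.0,"az": 0.0,"claw": 0.0},
    {"x": -0.085,"y": -0.017,"z": -0.03,"ax": 0.0,"ay": 0.0,"az": 0.0,"claw": 0.0},
    {"x": -0.085,"y": -0.017,"z": -0.06,"ax": 0.0,"ay": 0.0,"az": 0.0,"claw": 0.0},
    {"x": -0.085,"y": -0.017,"z": -0.08,"ax": 0.0,"ay": 0.0,"az": 0.0,"claw": 0.0},
    {"x": -0.085,"y": -0.017,"z": -0.084,"ax": 0.0,"ay": 0.0,"az": 0.0,"claw": 0.0},
    {"x": -0.085,"y": -0.017,"z": -0.084,"ax": 0.0,"ay": 0.0,"az": 0.0,"claw": 0.0},
    {"x": -0.085,"y": -0.017,"z": -0.084,"ax": 0.0,"ay": 0.0,"az": 0.0,"claw": 0.0},
  ],
)

```text
t: 26.3
ee_pos: [0.561, 0.2898, 0.1262]
orientation: [-2.855, -1.305, 0.002]
ft_force: [-6.8, -3.5, 14.1]
gripper_width: 0.004
gripper_force: 6.8
```

```bash
python3 loc.py
```

```text
t 26.3 ee [0.561  0.2898 0.1262] local [-0.0809  0.2228] closing deg -40.9 toolz [-0.002  0.002 -1.   ] F [-6.8 -3.5 14.1]
```

Request:
move_arm(
  moves=[
    {"x": 0.0,"y": 0.0,"z": 0.01,"ax": 0.0,"ay": 0.0,"az": 0.0,"claw": 0.0},
    {"x": 0.003,"y": 0.001,"z": 0.014,"ax": 0.0,"ay": 0.0,"az": 0.0,"claw": 0.0},
    {"x": 0.003,"y": 0.001,"z": 0.014,"ax": 0.0,"ay": 0.0,"az": 0.0,"claw": 0.0},
    {"x": 0.003,"y": 0.001,"z": 0.014,"ax": 0.0,"ay": 0.0,"az": 0.0,"claw": 0.0},
  ],
)

```text
t: 26.7
ee_pos: [0.5658, 0.2916, 0.1399]
orientation: [-2.855, -1.305, -0.003]
ft_force: [-0.1, 0.6, -0.4]
gripper_width: 0.005
gripper_force: 0.0
```

```bash
python3 loc.py
```

```text
t 26.7 ee [0.5658 0.2916 0.1399] local [-0.0768  0.2259] closing deg -40.9 toolz [ 0.     0.003 -1.   ] F [-0.1  0.6 -0.4]
```

Request:
move_arm(
  moves=[
    {"x": 0.0,"y": 0.0,"z": -0.006,"ax": 0.0,"ay": 0.0,"az": 0.0,"claw": 0.0},
    {"x": 0.0,"y": 0.0,"z": -0.006,"ax": 0.0,"ay": 0.0,"az": 0.0,"claw": 0.0},
    {"x": 0.0,"y": 0.0,"z": -0.006,"ax": 0.0,"ay": 0.0,"az": 0.0,"claw": 0.0},
  ],
)

```text
t: 27.0
ee_pos: [0.5654, 0.2915, 0.1338]
orientation: [-2.854, -1.305, -0.002]
ft_force: [0.0, 0.2, 0.8]
gripper_width: 0.004
gripper_force: 0.0
```

Request:
move_arm(
  moves=[
    {"x": 0.0,"y": 0.0,"z": -0.003,"ax": 0.0,"ay": 0.0,"az": 0.0,"claw": 0.0},
    {"x": 0.0,"y": 0.0,"z": -0.003,"ax": 0.0,"ay": 0.0,"az": 0.0,"claw": 0.0},
  ],
)

```text
t: 27.2
ee_pos: [0.5659, 0.2918, 0.1313]
orientation: [-2.854, -1.305, -0.004]
ft_force: [0.2, 0.6, 2.8]
gripper_width: 0.002
gripper_force: 1.0
```

Request:
move_arm(
  moves=[
    {"x": 0.0,"y": 0.0,"z": -0.002,"ax": 0.0,"ay": 0.0,"az": 0.0,"claw": 0.0},
    {"x": 0.0,"y": 0.0,"z": -0.002,"ax": 0.0,"ay": 0.0,"az": 0.0,"claw": 0.0},
  ],
)

```text
t: 27.4
ee_pos: [0.5659, 0.2918, 0.1294]
orientation: [-2.854, -1.305, -0.004]
ft_force: [-0.7, -0.4, 4.2]
gripper_width: 0.005
gripper_force: 1.5
```

Request:
move_arm(
  moves=[
    {"x": 0.0,"y": 0.0,"z": -0.002,"ax": 0.0,"ay": 0.0,"az": 0.0,"claw": 0.0},
    {"x": 0.0,"y": 0.0,"z": -0.002,"ax": 0.0,"ay": 0.0,"az": 0.0,"claw": 0.0},
  ],
)

```text
t: 27.6
ee_pos: [0.5659, 0.2918, 0.1275]
orientation: [-2.854, -1.305, -0.004]
ft_force: [-0.8, -0.0, 4.7]
gripper_width: 0.003
gripper_force: 2.1
```

Request:
move_arm(
  moves=[
    {"x": 0.0,"y": 0.0,"z": -0.002,"ax": 0.0,"ay": 0.0,"az": 0.0,"claw": 0.0},
    {"x": 0.0,"y": 0.0,"z": -0.002,"ax": 0.0,"ay": 0.0,"az": 0.0,"claw": 0.0},
  ],
)

```text
t: 27.8
ee_pos: [0.566, 0.2918, 0.1263]
orientation: [-2.854, -1.305, -0.005]
ft_force: [-2.7, -1.1, 10.7]
gripper_width: 0.011
gripper_force: 5.2
```

Request:
move_arm(
  moves=[
    {"x": 0.0,"y": 0.0,"z": -0.001,"ax": 0.0,"ay": 0.0,"az": 0.0,"claw": 0.0},
    {"x": 0.0,"y": 0.0,"z": -0.001,"ax": 0.0,"ay": 0.0,"az": 0.0,"claw": 0.0},
  ],
)

```text
t: 28.0
ee_pos: [0.566, 0.2918, 0.1261]
orientation: [-2.854, -1.305, -0.005]
ft_force: [-5.5, -3.6, 17.7]
gripper_width: 0.002
gripper_force: 8.9
```

The button went from first contact at 132 mm to a hard stop at 126 mm, so its full 6 mm travel. Retract and check.

Request:
move_arm(
  moves=[
    {"x": 0.0,"y": 0.0,"z": 0.03,"ax": 0.0,"ay": 0.0,"az": 0.0,"claw": 0.0},
    {"x": 0.0,"y": 0.0,"z": 0.075,"ax": 0.0,"ay": 0.0,"az": 0.0,"claw": 0.0},
    {"x": 0.0,"y": 0.0,"z": 0.12,"ax": 0.0,"ay": 0.0,"az": 0.0,"claw": 0.0},
    {"x": -0.04,"y": 0.0,"z": 0.14,"ax": 0.0,"ay": 0.0,"az": 0.0,"claw": 0.0},
    {"x": -0.085,"y": 0.0,"z": 0.14,"ax": 0.0,"ay": 0.0,"az": 0.0,"claw": 0.0},
    {"x": -0.13,"y": 0.0,"z": 0.14,"ax": 0.0,"ay": 0.0,"az": 0.0,"claw": 0.0},
    {"x": -0.13,"y": 0.0,"z": 0.14,"ax": 0.0,"ay": 0.0,"az": 0.0,"claw": 0.0},
    {"x": -0.13,"y": 0.0,"z": 0.14,"ax": 0.0,"ay": 0.0,"az": 0.0,"claw": 0.0},
  ],
)

```text
t: 28.8
ee_pos: [0.4351, 0.2917, 0.2645]
orientation: [-2.854, -1.307, -0.004]
ft_force: [0.4, 0.2, 1.1]
gripper_width: 0.006
gripper_force: 0.0
```

```bash
python3 - <<'E'
from loc import *
report()
a=capture("top");b=capture("scene")
cv2.imwrite("pics/f.png",np.vstack([cv2.resize(a[145:235,190:310],(400,300),interpolation=cv2.INTER_CUBIC),cv2.resize(b[160:310,280:480],(400,300),interpolation=cv2.INTER_CUBIC)]))
E
```

```text
t 28.8 ee [0.4351 0.2917 0.2645] local [-0.2022  0.1889] closing deg -40.8 toolz [ 0.001  0.004 -1.   ] F [0.4 0.2 1.1]
```

View pics/f.png

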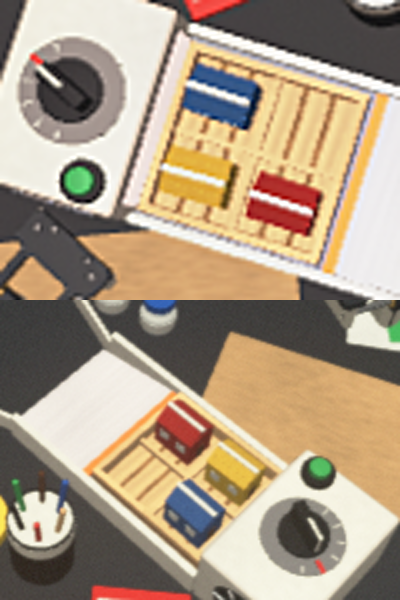

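The crate is flat behind the lip with three upright houses, the pointer is at the red line, and the button is released. Handing in.

```bash
python3 -c "
from workcell import *
print(hand_in())"
```

```text
the job is handed in; nothing more can be done
None
```

I handed the job in (the system gave no verdict): the red, blue and yellow houses stand upright in their own compartments (I saw no green one), the crate is flat on the deck behind the lip, the dial is at the red line, and the start button was pressed fully and released.

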